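# Load the sound cartridges and arm the synthesiser

### The job

First turn the mode knob beside the console so that its white pointer meets the single white mark (load); then slide every sound cartridge on the bench into a bay of the grey console, contact end first, until it is fully home and the spring catch has clicked out behind it (any cartridge in any bay). Once all are in, turn the knob on to the double mark (play), and last press the sprung pedal fully down to start the synthesiser and let it come up again. Do not disturb the mug, the screwdriver or the roll of tape.

Things in the scene. Friction and masses are not known exactly. Their poses are not given: they have to be found in the camera images.
- cart1_grip (a point): Centre, half-way up, of the black grip rib of a cartridge (3 or 4 present, all alike). Cartridge: flat aluminium block 80 x 50 x 18 mm (x, y, z), 0.13 kg. Rib: across its top, 12 mm thick along x, 36 long, 24 high. This point is 30 mm above the underside, 12 above the top face, 62 behind the contact end (+x, brass strips on top), 18 ahead of the tail end. x points to the contact end, z up.
- cart2_grip (a point): The same point of another cartridge, just like cart1 (None if absent).
- cart3_grip (a point): The same point of another cartridge, just like cart1 (None if absent).
- cart4_grip (a point): The same point of another cartridge, just like cart1 (None if absent).
- console: Grey console. Its deck, 8 mm above the table, is 328 mm wide and reaches from 175 mm before the stop walls up to them; four bays side by side, 76 mm apart. Behind the stop walls is a housing 46 mm high above the table; its fixed hood, 21 to 27 mm above the deck, covers the last 20 mm before the stop walls, so cartridges go in by sliding only. Origin under its centre, x the way to slide.
- bay1 (a point): Leftmost (+y) bay: point at deck level on its stop wall, on its centre line. x points along the bay into the wall, z up. Channel 52.5 mm wide, walls 14 high, from 111 mm before the stop wall; a flare 16 mm ahead of that takes up 6 mm of error; before it open deck, to set a cartridge down and slide it in. Home: contact end at the stop wall (grip point at x -62 mm, or down to -65 against the catch), z 30.
- bay2 (a point): Second bay from the left: the same point and shape as bay1.
- bay3 (a point): Third bay from the left: the same point and shape as bay1.
- bay4 (a point): Rightmost (-y) bay from the left: the same point and shape as bay1.
- catch1 (a joint): Spring catch of bay1: steel leaf 29 mm long on the left (+y) side of the channel, pivoted at the mouth, its tip about 6 mm into the channel, 83 mm before the stop wall. 0 rad: sprung out; about 0.2 to 0.3 while a cartridge pushes it aside; back to 0 (click) once the tail is past it, 3 mm before the contact end meets the wall. Sliding past takes about 5 to 10 N with friction.
- catch2 (a joint): Spring catch of bay2, as catch1.
- catch3 (a joint): Spring catch of bay3, as catch1.
- catch4 (a joint): Spring catch of bay4, as catch1.
- knob_grip (a point): Centre of the mode knob's grip bar: grey, 12 mm thick, 46 long, 24 high, on an aluminium disc (radius 24, 8 thick) on a black box 90 x 90 x 30 mm on the table. The point is on the knob's axis, half-way up the bar, 50 mm above the table, 12 above the disc. Turns with the knob: y points along the bar to the end with the white pointer line; z up.
- knob (a joint): Angle of the mode knob, rad, 0 to 2.8, growing clockwise seen from above; stiff enough to stay where left (0.04 N m). The pointer meets the single mark (load) at 1.10 and the double mark (play) at 2.30; it starts between 0 and 0.5. Good within 0.12.
- load_mark (a point): The single white mark (load) on top of the knob's black box, 36 mm from the knob's axis.
- play_mark (a point): Middle of the double white mark (play: two lines 9 mm apart) on top of the knob's black box, 36 mm from the knob's axis; the pointer goes half-way between the lines.
- pedal_pad (a point): The place to press on the sprung pedal: on top of the rubber-faced aluminium plate (100 x 62 x 8 mm), 80 mm from its hinge, about 38 mm above the table when up. The plate slopes up towards the robot, hinged at its far (+x) end on a steel base 120 x 74 x 10 mm. Moves with the pedal. x of this frame runs towards the hinge.
- pedal (a joint): Pedal angle, rad: 0 up, 0.20 fully down (this point then 16 mm lower); it springs back when released. Takes about 4 N to start, 7 to 8 N fully down, pressed at the pad point.
- mug: White mug, 80 mm wide, 80 high; bystander, leave alone. Origin under its centre.
- screwdriver: Screwdriver lying on the bench; bystander, leave alone. x along it.
- tape: Roll of paper tape, 90 mm wide, 19 high; bystander, leave alone. Origin under its centre.
Not all that is in view belongs to the job. What is shaped like the part that bears cart1_grip but orange is not meant.

How it is judged:
By the outcome, as a careful person would: the job done as asked, in the order asked, and still so for the second after the job is handed in, with the robot touching nothing.
Of cart1, cart2, cart3, cart4 only 3 to 4 are there at a start; the rules pass over those that are not, and their reading is None.
At some moment in a run one of cart1, cart2, cart3, cart4 may be knocked a few centimetres aside while the robot is not near it.
Once in a run the grip may slacken for a moment while it holds something.
It also fails if it takes over 210 s, if anything falls off the work surface, if the arm or the gripper's body presses on something with over 40 N, if the wrist force passes 120 N, or if a joint passes its speed limit or range.

### The arm

A 6-joint arm with a two-finger parallel gripper is mounted at the origin on the work surface. World frame = base frame: x ahead of the robot, y to its left, z up, the work surface at z = 0. Lengths are in m, angles in rad, forces in N, time in s.
With the tool pointing down it reaches from about 0.35 to 0.725 m from the base axis. Payload 4.3 kg.
Tool frame: the origin (TCP) lies between the finger pads; the fingertips stand 22 mm ahead of it and the grasp point (between the pads) lies 3 mm ahead of it (r.tcp_to_tips is the distance from the TCP to the fingertips, in m); z points along the fingers, y is the direction in which the jaws open and shut (so a half turn about z gives the same grasp; the last joint's range is limited). The gripper opens to 85 mm and grips with 20 to 120 N. Pads are 22 mm wide; open, the fingers measure 114 mm over their backs; the gripper's body (76 mm by 85 mm) begins 54 mm behind the grasp point. The pads swing forward as they close: fully open they stand 13 mm farther back than shut.
Start: joints at [-1.394, 0.377, 0.081, 1.274, 0, 1.46], TCP at [0.163, -0.552, 0.253] pointing down, gripper open.
Joint ranges: [-2.72, 2.72], [-0.84, 1.66], [-1.02, 1.22], [-1.77, 2.12], [-1.37, 1.28], [-3.14, 3.14]. Speed limits (rad/s): [2.57, 2.57, 3.14, 3.14, 3.14, 3.14].

### API

Orientations are given as [roll, pitch, yaw] about the fixed x, y, z axes, in that order (R = Rz(yaw) Ry(pitch) Rx(roll)).
In Python, from workcell import r gives the robot as it stands. The module is installed in compiled form; this text tells all that it offers.
- The arm moves only by the tool play_rows, never from a script. Its argument "increments" is text: rows parted by semicolons, each of 7 numbers parted by spaces: the shift along the tool's x, y, z in m, then the turn, a rotation vector about the tool's x, y, z in degrees, then the gripper command: -1 is shut, 1 is fully open, values between are in proportion. In form: dx dy dz rx ry rz claw; .... A call has 1 to 10 rows; each row shifts and turns the commanded pose from where the row before left it, along the tool's axes as they then stand; what a row does not reach is not made up. A row lasts 1/12 s, in which the tool goes at most 41.7 mm and 7.16 degrees, less where a joint would pass 70% of its speed; a pose out of reach is approached as far as the arm can. A call with a gripper value outside its range is refused whole. The fingers move at their own pace and stop on an object; the grip force is fixed at half the most. Time passes only in rows, so rows that do not move let the fingers close. It gives the time, the measured TCP pose, the force and the opening at its end, in the units of the state.
- r.read_state(): the state, without advancing time (a new reading comes with each control period).
- r.read_camera(name): name is "scene" or "side" or "wrist"; returns a dict with "img" (480x640x3 uint8, red, green, blue), "depth" (480x640 float32, m along the optical axis (not along the pixel's ray), 0 where there is no reading), "vfov" (degrees; the focal length in pixels is half the picture's height over the tangent of half this angle, whatever the lens; pixels are square), "cx", "cy" (the principal point, pixels), "k1" (the pictures are not rectified: a ray, as slopes to the right and down, at radius r is drawn at 1 + k1 r^2 times it, then the intrinsics apply), "origin" and "attitude" of the camera in the world. Camera axes: x right, y down, z forward; pixel columns grow to the right and rows downward; lengths in m; the calibration is good to about 2 mm. A picture is of the moment at which its call begins.
- r.hand_in(): hands the job in, once; it reports no verdict.
The state is a dict: "t": time; "joint_positions": joint angles; "joint_vel": joint speeds; "tau": joint torques, N m; "position": TCP position; "tcp_rot": TCP orientation; "force": force on the tool from outside, world axes, zero at the start; "wrist_torque": the same for the moment, N m; "opening": finger opening in m.
Only numpy, scipy, OpenCV 4.12 (cv2) and the standard library are available. Lean on these libraries where they do the work, as an engineer would, in place of code of your own. Each camera call takes 0.05 s, during which the arm holds its last target.

## Working session

There is one attempt and no reset: what is moved stays moved. The work goes in short steps, Python scripts to look and compute and a tool call to move; the robot and the scene stay as the last step left them, time stands still between calls to the robot, and variables do not carry over. Pictures are saved under pics/ and viewed, and the job is handed in when it is done.

Besides the shell and the picture viewer there is one more tool, called as name(argument=value, ...) on one line, values as JSON. play_rows: Moves the arm, as the interface text tells. Its arguments: {"type":"object","properties":{"increments":{"type":"string"}},"required":["increments"]}

```bash
mkdir -p pics; cat > h.py <<'E'
import numpy as np, cv2
from workcell import r
from scipy.spatial.transform import Rotation as R
def att(a):
    a=np.array(a,float)
    return a if a.shape==(3,3) else R.from_euler('xyz',a).as_matrix()
def cam(n,save=None):
    c=r.read_camera(n)
    if save:
        cv2.imwrite('pics/'+save+'.png',cv2.cvtColor(c['img'],cv2.COLOR_RGB2BGR))
        np.savez('pics/'+save+'.npz',**{k:np.array(v) for k,v in c.items()})
    return c
def load(s): return dict(np.load('pics/'+s+'.npz'))
def ray(c,u,v):
    f=240/np.tan(np.radians(float(c['vfov']))/2)
    x,y=(u-c['cx'])/f,(v-c['cy'])/f
    rd=np.hypot(x,y); q=rd
    for _ in range(30): q=rd/(1+c['k1']*q*q)
    s=q/rd if rd>0 else 1
    return np.array([x*s,y*s,1.0])
def px_depth(c,u,v,k=1):
    p=c['depth'][int(v)-k:int(v)+k+1,int(u)-k:int(u)+k+1]; d=np.median(p[p>0]) if (p>0).any() else np.nan
    return c['origin']+att(c['attitude'])@(ray(c,u,v)*d)
def px_z(c,u,v,z):
    w=att(c['attitude'])@ray(c,u,v); return c['origin']+w*(z-c['origin'][2])/w[2]
def proj(c,p):
    q=att(c['attitude']).T@(np.array(p)-c['origin']); x,y=q[0]/q[2],q[1]/q[2]
    f=240/np.tan(np.radians(float(c['vfov']))/2); k=1+c['k1']*(x*x+y*y)
    return c['cx']+f*x*k,c['cy']+f*y*k
def tri(obs):
    A=np.zeros((3,3));b=np.zeros(3);L=[]
    for c,u,v in obs:
        w=att(c['attitude'])@ray(c,u,v);w/=np.linalg.norm(w);M=np.eye(3)-np.outer(w,w);A+=M;b+=M@c['origin'];L.append((M,c['origin']))
    p=np.linalg.solve(A,b); return p,[float(np.linalg.norm(M@(p-o))) for M,o in L]
def crop(s,x0,y0,x1,y1,k,out):
    im=cv2.imread('pics/'+s+'.png')[y0:y1,x0:x1]; cv2.imwrite('pics/'+out+'.png',cv2.resize(im,None,fx=k,fy=k,interpolation=cv2.INTER_CUBIC))
E
python3 - <<'E'
from h import *
print(r.read_state())
for n in ['scene','side','wrist']:
    c=cam(n,n+'0'); print(n,c['vfov'],c['cx'],c['cy'],c['k1'],c['origin'],c['attitude'])
E
```

```text
{'t': 0.0, 'joint_positions': array([-1.39430601e+00,  3.78057563e-01,  7.96150670e-02,  1.27441588e+00,
        6.12561808e-06,  1.46051994e+00]), 'joint_vel': array([-0.00079085, -0.00068975,  0.0004395 ,  0.00013802,  0.00064409,
        0.00142324]), 'tau': array([-1.90700739e-04, -4.63612783e+01,  2.69870371e+01,  2.09104142e-02,
        8.48426157e-05,  4.24329073e-06]), 'position': array([ 0.16255055, -0.55089528,  0.25235979]), 'tcp_rot': array([-3.13954380e+00, -2.33023197e-04,  2.86766451e-01]), 'force': array([ 0.15155781,  0.68049538, -0.4575944 ]), 'wrist_torque': array([-0.01086944,  0.05749313, -0.02679358]), 'opening': 0.08552223283392017}
scene 52.90895752530585 315.7349198422752 233.5026527216114 0.04016745191346622 [1.03269404 0.60938757 0.71610515] [-2.25697473e+00  1.10844825e-03  2.53095824e+00]
side 50.823266582239405 313.0531107173331 246.59125076163426 0.04058030323922641 [0.13732432 0.63483813 0.5657878 ] [-2.13512082e+00  2.21981497e-03 -2.51846781e+00]
wrist 69.79698568232216 319.2739478069398 230.9333176546028 -0.019043608595742303 [ 0.23968217 -0.52832256  0.37296113] [ 2.82266704e+00  1.96855506e-03 -1.28344066e+00]
```

View pics/scene0.png

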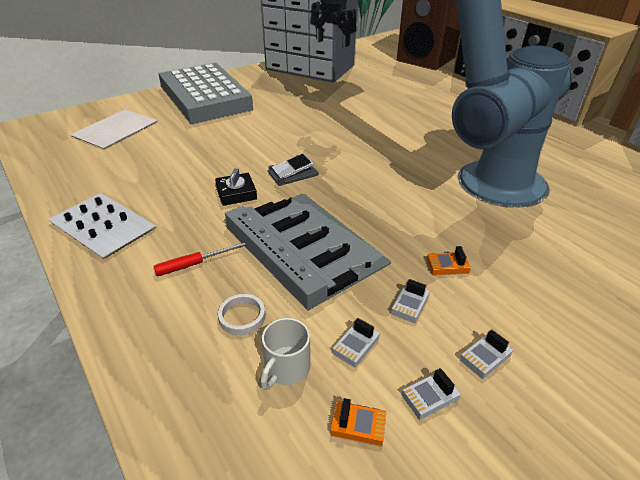

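View pics/side0.png

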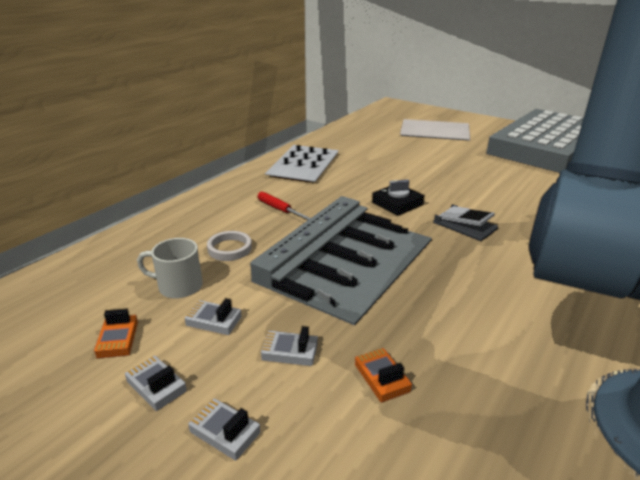

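View pics/wrist0.png

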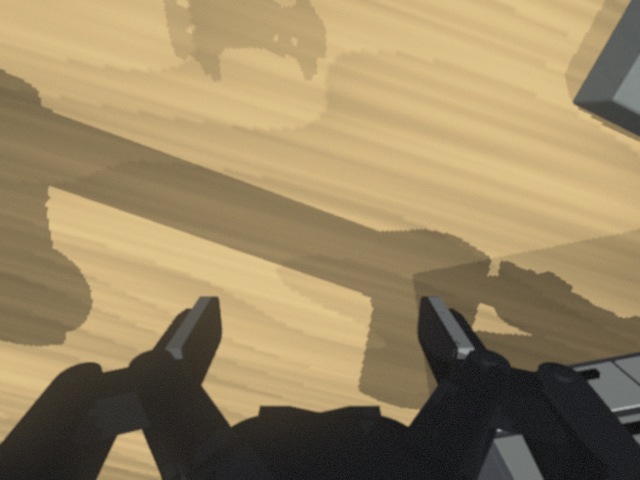

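The scene camera shows four aluminium cartridges with black ribs at about (410,298), (357,340), (487,352) and (432,392). Two orange look-alikes are at (450,260) and (358,422); these are not meant. The console is at about (305,250), the knob (236,183), pedal (293,168), mug (287,350), tape (241,314) and screwdriver (200,260).

```bash
python3 - <<'E'
from h import *
crop('scene0',210,145,400,310,4,'a1'); crop('scene0',320,235,520,450,3,'a2'); crop('side0',240,160,500,330,3,'a3'); crop('side0',80,280,420,470,2,'a4')
E
```

```text
(no output)
```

View pics/a1.png

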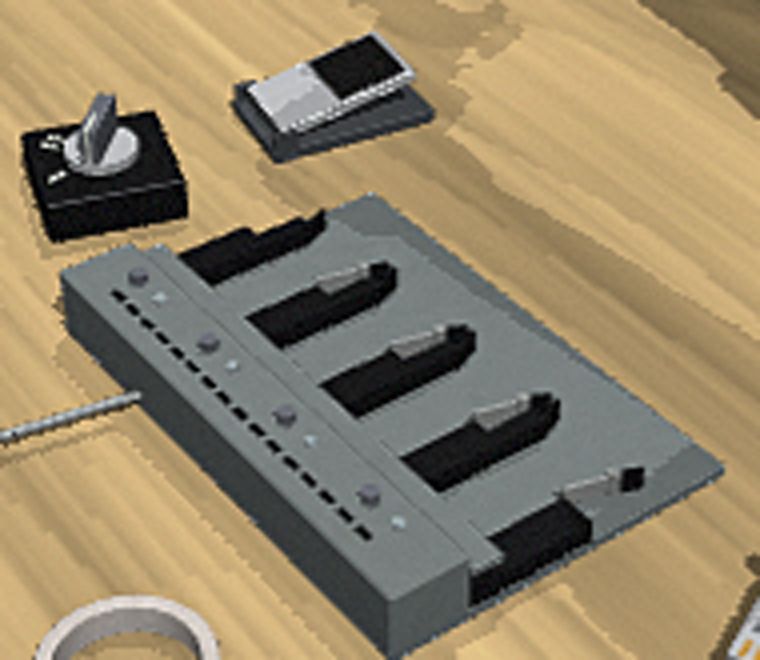

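View pics/a2.png

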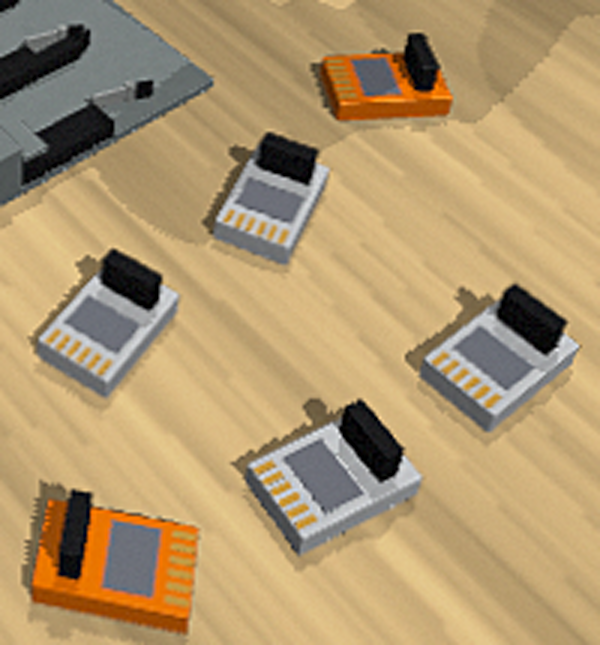

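View pics/a3.png

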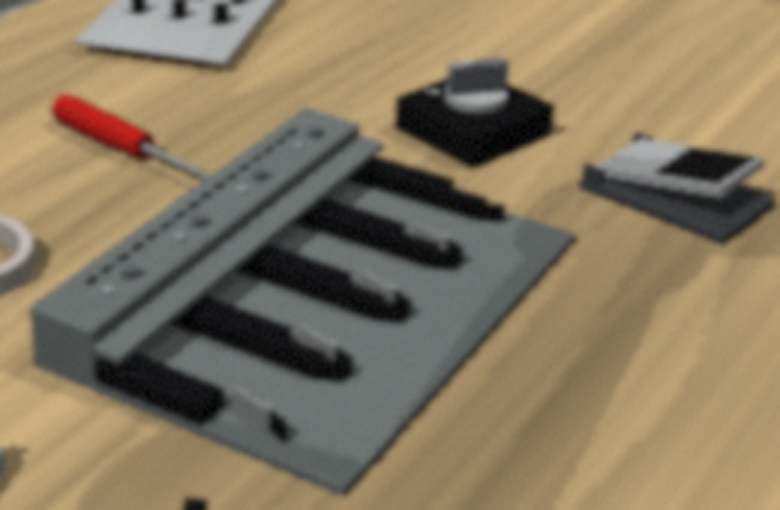

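View pics/a4.png

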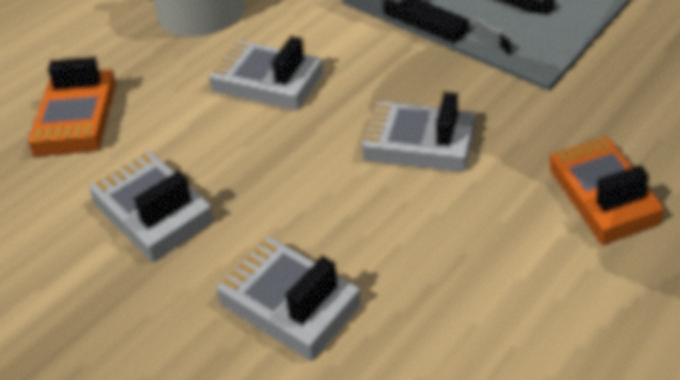

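```bash
python3 - <<'E'
from h import *
c=load('scene0'); s=load('side0')
S=lambda x,y:(210+x/4,145+y/4)
T=lambda x,y:(240+x/3,160+y/3)
print('deckL',px_z(c,*S(370,195),.008),px_depth(c,*S(370,200)), px_z(s,*T(575,236),.008))
print('deckR',px_z(c,*S(725,467),.008),px_depth(c,*S(718,467)), px_z(s,*T(345,492),.008))
for a in [(62,272),(390,602),(467,555),(135,245)]: print('hous',px_z(c,*S(*a),.046),px_depth(c,*S(*a)))
print('knob',px_depth(c,*S(100,110)),'ped',px_depth(c,*S(365,65)))
A=lambda x,y:(320+x/3,235+y/3)
for n,a in dict(A=(290,145),B=(133,268),C=(535,305),D=(372,430),O1=(423,45),O2=(75,500)).items(): print(n,px_z(c,*A(*a),.042),px_depth(c,*A(*a)))
print('mug',px_z(c,287,325,.08),'tape',px_z(c,241,312,.019))
E
```

```text
deckL [ 0.47278552 -0.25145917  0.008     ] [ 0.47631495 -0.2461653   0.00850876] [ 0.46707355 -0.25074802  0.008     ]
deckR [0.45926563 0.07310659 0.008     ] [0.46145205 0.07009047 0.00687825] [0.45568339 0.07463776 0.008     ]
hous [ 0.69187197 -0.24242903  0.046     ] [ 0.6904876  -0.24588898  0.04327814]
hous [0.6831668  0.08146509 0.046     ] [0.68132151 0.07867798 0.04246225]
hous [0.63500831 0.07721336 0.046     ] [0.63317699 0.07476272 0.0429142 ]
hous [ 0.64473772 -0.24169079  0.046     ] [ 0.64432648 -0.24259295  0.04528968]
knob [ 0.60236639 -0.36291184  0.06135762] ped [ 0.4127495  -0.34632451  0.03739503]
A [0.4879986  0.17381702 0.042     ] [0.48701274 0.17302867 0.04077991]
B [0.63728072 0.19485964 0.042     ] [0.63712677 0.19469825 0.04173756]
C [0.46383466 0.34869584 0.042     ] [0.46231758 0.34800061 0.04020225]
D [0.60321233 0.3536811  0.042     ] [0.60237827 0.35318451 0.04069088]
O1 [0.34205    0.15555503 0.042     ] [0.34250741 0.15585561 0.04244646]
O2 [0.75901558 0.29572502 0.042     ] [0.75844492 0.29507099 0.04059441]
mug [0.76736977 0.14445517 0.08      ] tape [0.79646385 0.02283191 0.019     ]
```

play_rows(increments="0.04 -0.006 0 0 0 0 1;0.04 -0.006 0 0 0 0 1;0.04 -0.006 0 0 0 0 1;0.04 -0.006 0 0 0 0 1;0.04 -0.006 0 0 0 0 1;0.04 -0.006 0 0 0 0 1;0.04 -0.006 0 0 0 0 1;0.04 -0.006 0 0 0 0 1;0.03 -0.006 0 0 0 0 1;0.01 -0.006 0 0 0 0 1")

```text
t: 0.98
position: [0.4946, -0.3897, 0.2524]
tcp_rot: [-3.141, -0.001, 0.291]
force: [0.0, 0.5, 0.8]
opening: 0.0849
```

```bash
python3 - <<'E'
from h import *
c=cam('wrist','w1'); s=r.read_state(); print(s['position'],s['tcp_rot'],s['joint_positions'],s['force'])
E
```

```text
[ 0.49422306 -0.38884719  0.25246414] [-3.13987124e+00 -1.04575814e-03  2.91902589e-01] [-7.68269913e-01  4.94119038e-01  2.58628336e-01  1.33629637e+00
  1.75365059e-03  2.08141838e+00] [0.04911216 0.47890948 0.2940421 ]
```

View pics/w1.png

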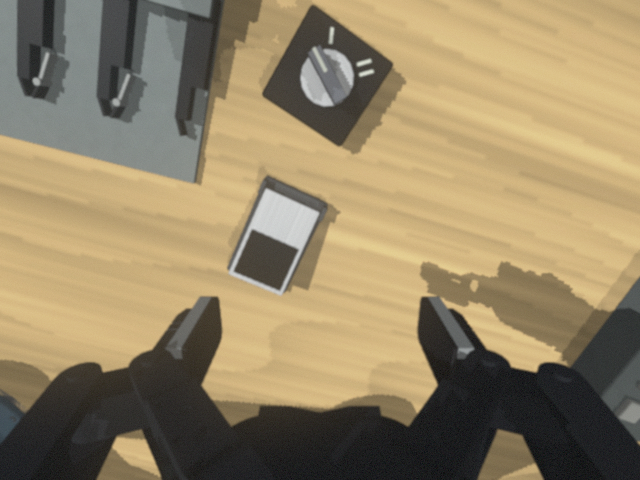

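```bash
python3 - <<'E'
from h import *
crop('w1',250,0,410,150,5,'a5')
E
```

```text
(no output)
```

View pics/a5.png

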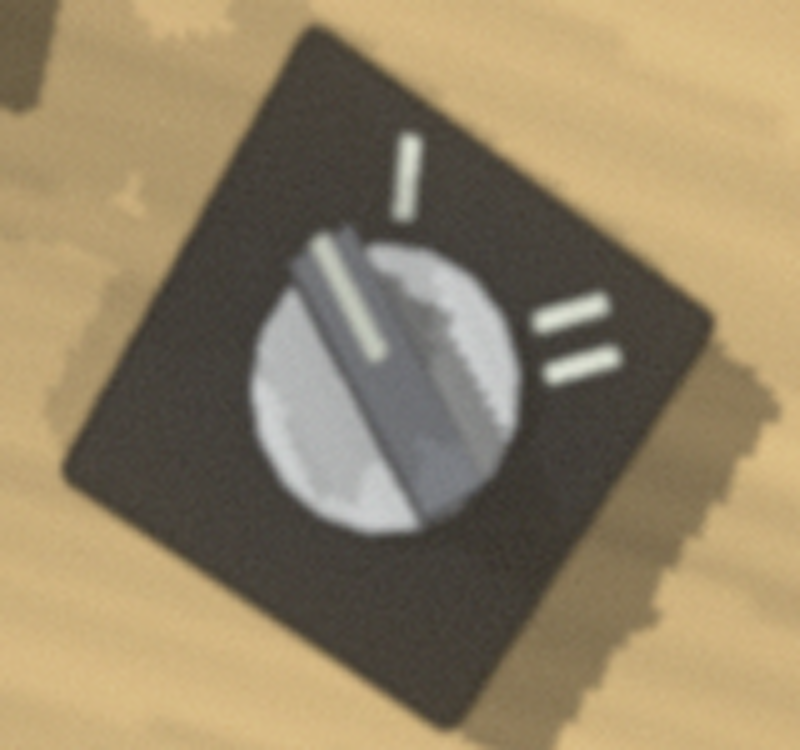

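```bash
python3 - <<'E'
from h import *
c=load('w1'); P=lambda x,y:(250+x/5,y/5)
ax=px_z(c,*P(386,388),.038); print('disc',ax, px_depth(c,*P(290,400)))
corn=[px_z(c,*P(*a),.030) for a in [(316,28),(712,318),(447,728),(66,470)]]; print('box',np.round(corn,4),np.mean(corn,axis=0))
a=px_z(c,*P(377,355),.062);b=px_z(c,*P(318,238),.062); print('ptr',a,b,np.degrees(np.arctan2(*(b-a)[[1,0]])))
l0=px_z(c,*P(402,218),.03);l1=px_z(c,*P(410,135),.03);print('load',l0,l1,np.degrees(np.arctan2(*(l1-l0)[[1,0]])))
m=(l0+l1)/2-ax; print(np.linalg.norm(m[:2]),np.degrees(np.arctan2(m[1],m[0])))
p=[px_z(c,*P(*q),.03) for q in [(537,325),(607,300),(548,378),(618,354)]]; m=np.mean(p,axis=0)-ax; print('play',np.linalg.norm(m[:2]),np.degrees(np.arctan2(m[1],m[0])))
print(px_depth(c,*P(420,440)))
t=[px_z(c,*P(*q),.062) for q in [(295,265),(345,230),(425,522),(480,470)]];print('bartop',np.round(t,4),np.mean(t,axis=0))
# triangulate bar top with scene
s=load('scene0'); print(np.array(proj(s,np.mean(t,axis=0)))-[210,145])
E
```

```text
disc [ 0.60651232 -0.36316909  0.038     ] [ 0.59965053 -0.34722939  0.03795955]
box [[ 0.6593 -0.3344  0.03  ]
 [ 0.6357 -0.4163  0.03  ]
 [ 0.5525 -0.3924  0.03  ]
 [ 0.5768 -0.3102  0.03  ]] [ 0.60607414 -0.36331327  0.03      ]
ptr [ 0.60840676 -0.36050237  0.062     ] [ 0.62240538 -0.34618222  0.062     ] 45.65050444106429
load [ 0.63506954 -0.35755058  0.03      ] [ 0.64811708 -0.35497792  0.03      ] 11.154267164216607
0.03575405576910146 11.134945846103374
play 0.036159889247756025 -58.76861444319004
[ 0.59793712 -0.37125859  0.06195861]
bartop [[ 0.6175 -0.3437  0.062 ]
 [ 0.6248 -0.3501  0.062 ]
 [ 0.5858 -0.376   0.062 ]
 [ 0.5964 -0.3824  0.062 ]] [ 0.60610634 -0.36302461  0.062     ]
[23.62618592 27.7174351 ]
```

```bash
cat >> h.py <<'E'
def go(x,y,z,yawdeg):
    s=r.read_state(); Rc=att(s['tcp_rot']); d=Rc.T@(np.array([x,y,z])-s['position'])
    Rt=R.from_euler('xyz',[np.pi,0,np.radians(yawdeg)])
    rv=np.degrees((R.from_matrix(Rc).inv()*Rt).as_rotvec())
    print('t',round(s['t'],2),'pos',np.round(s['position'],4),'yaw',round(np.degrees(s['tcp_rot'][2]),2),'F',np.round(s['force'],1),'open',round(s['opening'],4),'q6',round(s['joint_positions'][5],2))
    print('d(tool)',np.round(d,4),'rot',np.round(rv,2))
E
python3 -c "
from h import *
go(.606,-.363,.14,45.6)"
```

```text
t 1.03 pos [ 0.4942 -0.3888  0.2525] yaw 16.72 F [0.  0.5 0.3] open 0.0858 q6 2.08
d(tool) [0.1144 0.0076 0.1126] rot [ -0.08  -0.08 -28.88]
```

play_rows(increments="0.028 0.0019 0.028 0 0 0 1;0.028 0.0019 0.028 0 0 0 1;0.028 0.0019 0.028 0 0 0 1;0.0304 0.0019 0.0286 0 0 0 1;0 0 0 0 0 -5.8 1;0 0 0 0 0 -5.8 1;0 0 0 0 0 -5.8 1;0 0 0 0 0 -5.8 1;0 0 0 0 0 -5.7 1;0 0 0 0 0 0 1")

```text
t: 1.87
position: [0.6014, -0.368, 0.1405]
tcp_rot: [-3.141, 0.001, 0.791]
force: [0.2, -0.6, 0.3]
opening: 0.0854
```

```bash
python3 -c "
from h import *
go(.606,-.363,.066,45.6); cam('wrist','w2')"
```

```text
t 1.87 pos [ 0.6014 -0.368   0.1405] yaw 45.34 F [ 0.2 -0.6  0.3] open 0.0854 q6 1.71
d(tool) [ 0.0069 -0.0002  0.0745] rot [-0.05  0.05 -0.26]
```

View pics/w2.png

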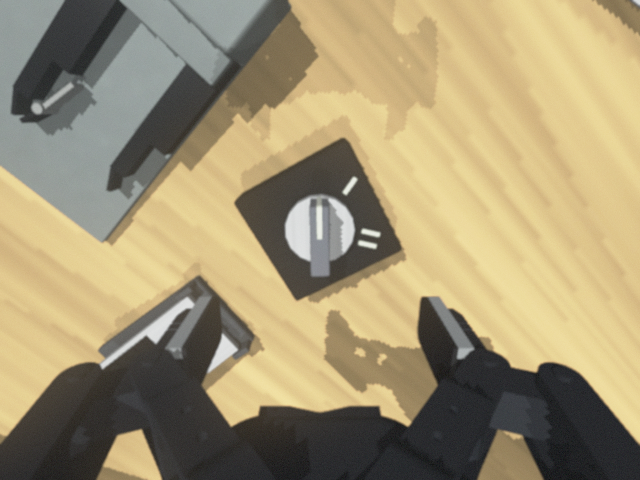

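play_rows(increments="0.003 0 0.02 0 0 0 1;0.004 0 0.02 0 0 0 1;0 0 0.02 0 0 0 1;0 0 0.0145 0 0 -0.2 1;0 0 0 0 0 0 1;0 0 0 0 0 0 1")

```text
t: 2.42
position: [0.6064, -0.362, 0.0654]
tcp_rot: [-3.139, 0.001, 0.792]
force: [0.8, 0.4, 0.2]
opening: 0.0852
```

```bash
python3 -c "
from h import *
go(.606,-.363,.066,45.6); cam('wrist','w3')"
```

```text
t 2.42 pos [ 0.6064 -0.362   0.0654] yaw 45.4 F [0.8 0.4 0.2] open 0.0852 q6 1.72
d(tool) [-0.001   0.0005 -0.0006] rot [-0.15  0.04 -0.2 ]
```

View pics/w3.png

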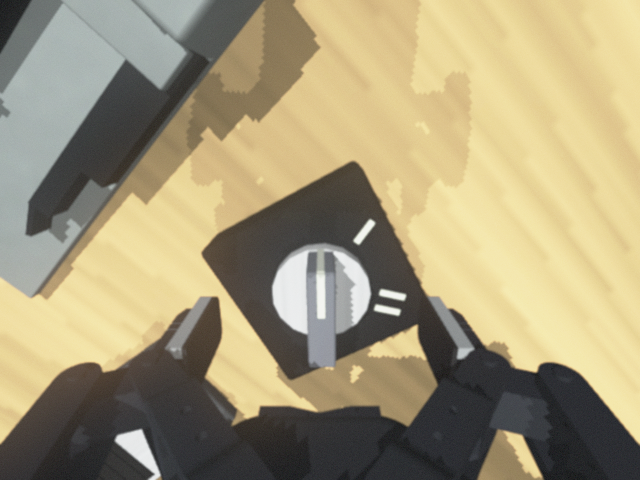

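play_rows(increments="0 0 0 0 0 0 0;0 0 0 0 0 0 -1;0 0 0 0 0 0 -1;0 0 0 0 0 0 -1;0 0 0 0 0 0 -1;0 0 0 0 0 0 -1;0 0 0 0 0 0 -1;0 0 0 0 0 0 -1")

```text
t: 3.13
position: [0.6076, -0.3619, 0.0668]
tcp_rot: [-3.141, -0.0, 0.795]
force: [-3.3, 1.5, 4.5]
opening: 0.0104
```

```bash
python3 -c "
from h import *
go(.606,-.363,.066,11.1); cam('wrist','w4')"
```

```text
t 3.13 pos [ 0.6076 -0.3619  0.0668] yaw 45.54 F [-3.3  1.5  4.5] open 0.0104 q6 1.72
d(tool) [-0.0019 -0.0003  0.0008] rot [-1.000e-02  0.000e+00  3.444e+01]
```

View pics/w4.png

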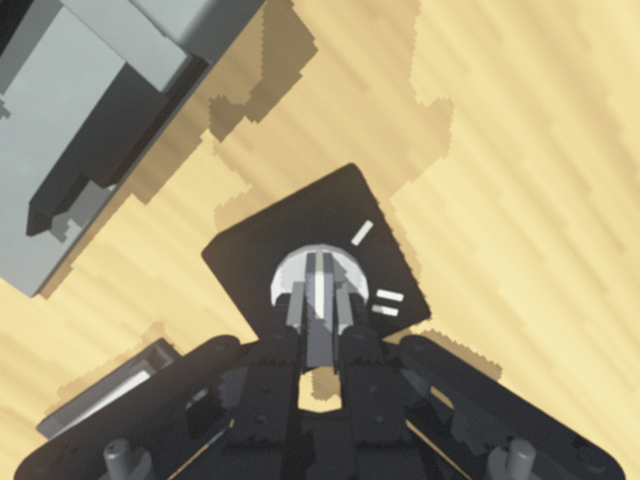

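play_rows(increments="0 0 -0.001 0 0 4.3 -1;0 0 0 0 0 4.3 -1;0 0 0 0 0 4.3 -1;0 0 0 0 0 4.3 -1;0 0 0 0 0 4.3 -1;0 0 0 0 0 4.3 -1;0 0 0 0 0 4.3 -1;0 0 0 0 0 4.3 -1;0 0 0 0 0 0 -1;0 0 0 0 0 0 -1")

```text
t: 4.02
position: [0.608, -0.3626, 0.0669]
tcp_rot: [3.141, -0.0, 0.196]
force: [0.7, -1.9, -2.4]
opening: 0.0107
```

```bash
python3 -c "
from h import *
go(.606,-.363,.066,11.1); cam('wrist','w5');crop('w5',160,130,480,420,2,'w5c')"
```

```text
t 4.02 pos [ 0.608  -0.3626  0.0669] yaw 11.22 F [ 0.7 -1.9 -2.4] open 0.0107 q6 2.32
d(tool) [-0.002  -0.      0.0009] rot [ 0.05 -0.01  0.12]
```

View pics/w5c.png

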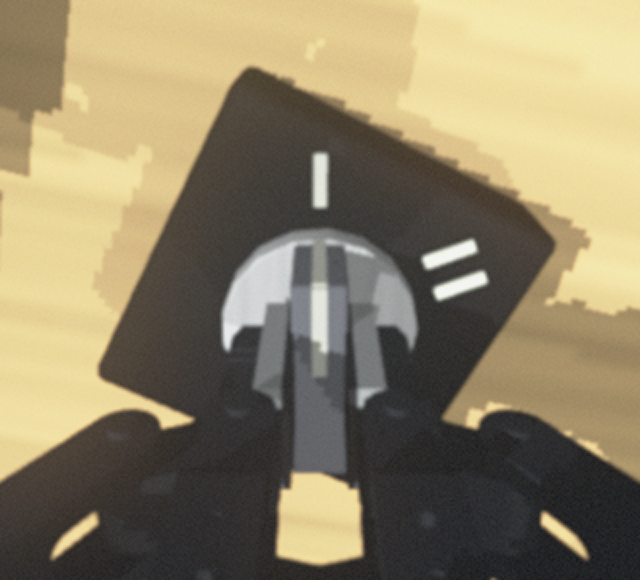

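The pointer at about (319,330) in the crop lines up with the single mark at (320,180), so I open and rise. I keep going up over the console, ready to view it.

play_rows(increments="0 0 0 0 0 0 0.3;0 0 0 0 0 0 1;0 0 0 0 0 0 1;0 0 0 0 0 0 1;0 0 0 0 0 0 1;0 0 -0.03 0 0 0 1;0 0 -0.04 0 0 0 1;0 0 -0.04 0 0 0 1;0 0 -0.04 0 0 0 1;0 0 -0.03 0 0 0 1")

```text
t: 4.9
position: [0.6081, -0.3623, 0.2517]
tcp_rot: [3.139, -0.003, 0.195]
force: [1.2, -0.9, 1.1]
opening: 0.0852
```

```bash
python3 -c "
from h import *
go(.45,-.09,.30,2); c=cam('wrist','w6');crop('w6',220,220,480,440,3,'w6c')"
```

```text
t 4.9 pos [ 0.6081 -0.3623  0.2517] yaw 11.15 F [ 1.2 -0.9  1.1] open 0.0852 q6 2.32
d(tool) [-0.1023 -0.2976 -0.0495] rot [ 0.16 -0.17  9.15]
```

View pics/w6.png

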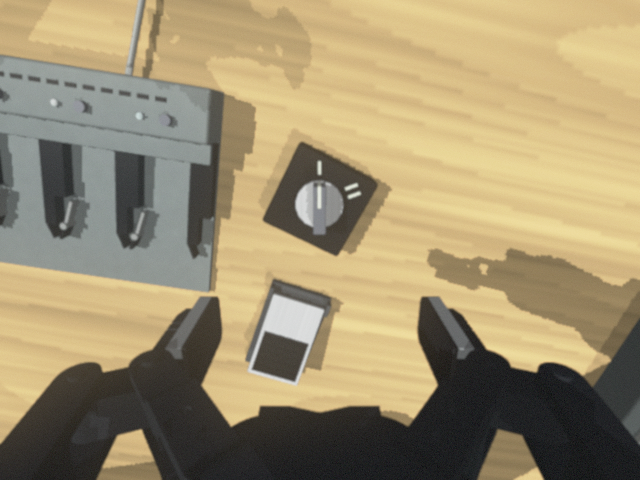

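play_rows(increments="-0.012 -0.037 -0.006 0 0 0.9 1;-0.012 -0.037 -0.006 0 0 0.9 1;-0.012 -0.037 -0.006 0 0 0.9 1;-0.012 -0.037 -0.006 0 0 0.9 1;-0.012 -0.037 -0.006 0 0 0.9 1;-0.012 -0.037 -0.006 0 0 0.9 1;-0.012 -0.037 -0.006 0 0 0.9 1;-0.012 -0.037 -0.006 0 0 0.9 1;-0.008 -0.01 -0.005 0 0 1 1;0 0 0 0 0 0.9 1")

```text
t: 5.78
position: [0.4614, -0.0705, 0.3017]
tcp_rot: [3.142, -0.001, 0.038]
force: [-0.3, -0.2, 0.4]
opening: 0.0855
```

```bash
python3 -c "
from h import *
go(.45,-.06,.32,2); c=cam('wrist','w7')"
```

```text
t 5.78 pos [ 0.4614 -0.0705  0.3017] yaw 2.2 F [-0.3 -0.2  0.4] open 0.0855 q6 2.82
d(tool) [-0.0109 -0.0109 -0.0183] rot [ 0.   -0.08  0.2 ]
```

View pics/w7.png

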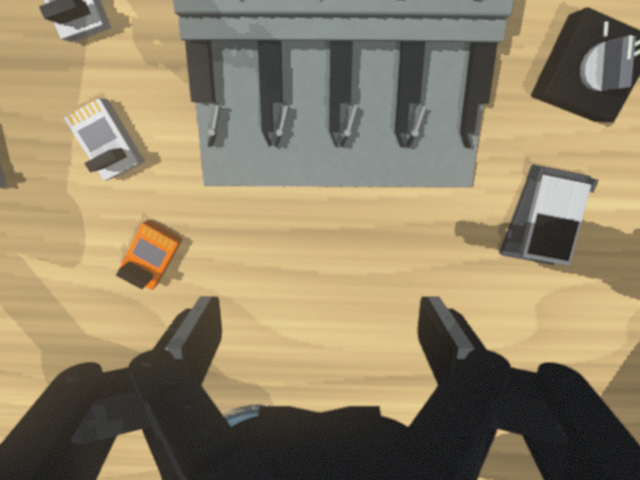

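```bash
python3 -c "
from h import *
crop('w7',170,0,330,200,4,'w7a');crop('w7',320,0,520,200,4,'w7b')"
```

```text
(no output)
```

View pics/w7a.png

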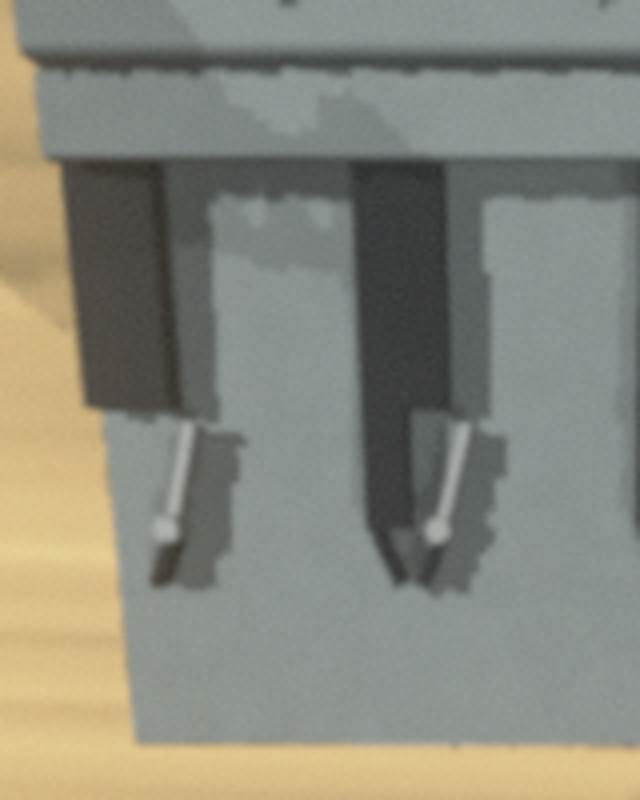

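View pics/w7b.png

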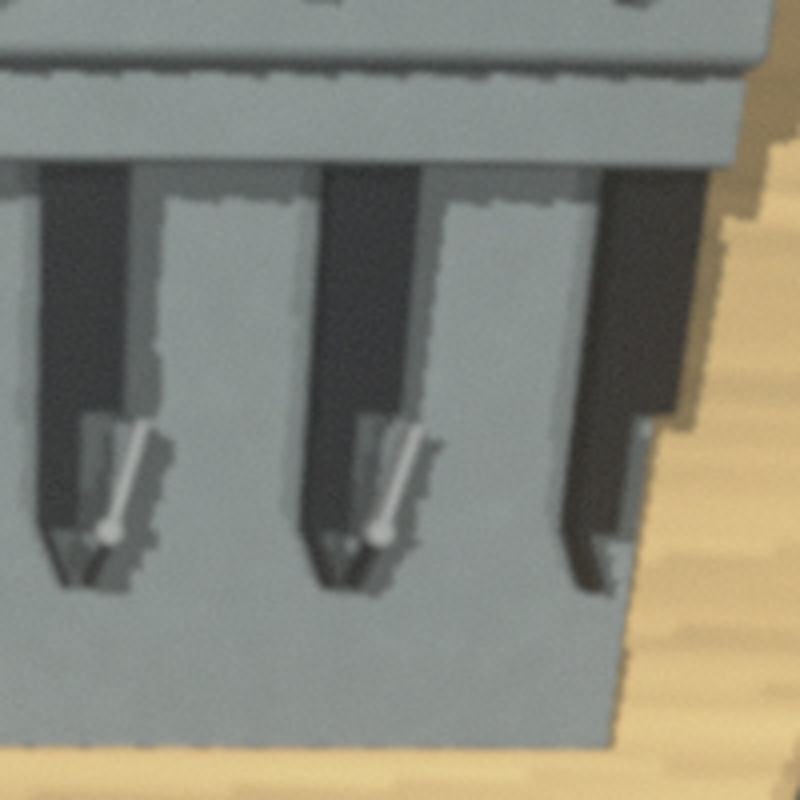

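```bash
cat > m.py <<'E'
from h import *
c=load('w7'); A=lambda x,y:(170+x/4,y/4); B=lambda x,y:(320+x/4,y/4)
L=px_z(c,*A(137,744),.008);Rr=px_z(c,*B(611,746),.008); print('deck',L,Rr,np.linalg.norm(L-Rr))
hl=px_z(c,*A(45,158),.035);hr=px_z(c,*B(735,165),.035); print('hood',hl,hr,np.linalg.norm(hl-hr), px_depth(c,*A(300,120)))
d=(L-Rr)[:2]; yaw=np.arctan2(-d[0],d[1]); d2=(hl-hr)[:2]; print('yaw',np.degrees(yaw),np.degrees(np.arctan2(-d2[0],d2[1])))
ex=np.array([np.cos(yaw),np.sin(yaw)]);ey=np.array([-ex[1],ex[0]])
mid=(L+Rr)[:2]/2; hm=(hl+hr)[:2]/2
print('wall mid from deck',mid+.175*ex,'from hood',hm+.02*ex, 'front-hood',(hm-mid)@ex)
w=mid+.175*ex
for i,(a,b) in enumerate([(A(352,165),A(370,525)),(B(38,165),B(38,525)),(B(325,165),B(303,530)),(B(602,170),B(565,530))]):
    p=px_z(c,*a,.022);q=px_z(c,*b,.022); l=(p-q)[:2]
    print('bay',i+1,'wall edge y rel',(p[:2]-w)@ey+.02625,(q[:2]-w)@ey+.02625,'x',(q[:2]-w)@ex,'yaw',np.degrees(np.arctan2(l[1],l[0])))
s=load('scene0')
for n in (114,38,-38,-114): print(n, w+n/1000*ey)
print(px_depth(c,*A(300,650)),px_depth(c,*B(200,300)))
# check with scene cam / side: deck corners
for P in (L,Rr): print(proj(s,P),proj(load('side0'),P))
E
python3 m.py
```

```text
deck [0.45743991 0.06971093 0.008     ] [ 0.46970106 -0.25757699  0.008     ] 0.3275175147031738
hood [0.61206504 0.07493502 0.035     ] [ 0.62361224 -0.25107992  0.035     ] 0.3262193772417211 [0.6228798  0.01037511 0.03441444]
yaw 2.145461924373981 2.028525519033988
wall mid from deck [ 0.63844781 -0.08738162] from hood [ 0.63782462 -0.08732372] front-hood 0.154379414124579
bay 1 wall edge y rel 0.11397565776725983 0.11356729957128263 x -0.11032072812143799 yaw 2.4036985580850927
bay 2 wall edge y rel 0.03943568624258219 0.03849808703750016 x -0.11025788013551076 yaw 2.7387348466529247
bay 3 wall edge y rel -0.03540459740290412 -0.035860900967109824 x -0.11139363127039774 yaw 2.42967259362763
bay 4 wall edge y rel -0.10813520280851535 -0.10968948056659186 x -0.11102895075758022 yaw 3.1236217409477924
114 [0.63418003 0.02653847]
38 [ 0.63702522 -0.04940826]
-38 [ 0.6398704  -0.12535498]
-114 [ 0.64271558 -0.20130171]
[0.48769165 0.01915525 0.00827842] [ 0.58917662 -0.12164241  0.00789422]
(np.float64(390.82605157266596), np.float64(260.54946768719236)) (np.float64(355.6556753077595), np.float64(321.9947710502044))
(np.float64(302.1761435181461), np.float64(192.25557141152615)) (np.float64(431.88064643024586), np.float64(236.92459370778977))
```

play_rows(increments="0 0 0 0 0 -7 1;0 0 0 0 0 -7 1;0 0 0 0 0 -7 1;0 0 0 0 0 -7 1;0 0 0 0 0 -7 1;0 0 0 0 0 -7 1;0 0 0 0 0 -7 1;0 0 0 0 0 -7 1;0 0 0 0 0 -7 1;0 0 0 0 0 -7 1")

```text
t: 6.67
position: [0.4637, -0.0744, 0.2996]
tcp_rot: [-3.141, 0.0, 1.262]
force: [0.0, -0.0, -0.4]
opening: 0.0854
```

play_rows(increments="0 0 0 0 0 -7 1;0 0 0 0 0 -7 1;0 0 0 0 0 -7 1;0.038 0 0 0 0 0 1;0.038 0 0 0 0 0 1;0.038 0 0 0 0 0 1;0.038 0 0 0 0 0 1;0.038 0 0 0 0 0 1;0.038 0 0 0 0 0 1;0.038 0 0 0 0 0 1")

```text
t: 7.5
position: [0.4498, 0.1936, 0.2997]
tcp_rot: [3.141, 0.0, 1.622]
force: [0.2, 0.6, -0.5]
opening: 0.0855
```

```bash
python3 -c "
from h import *
go(.5,.24,.33,90); c=cam('wrist','w8')"
```

```text
t 7.5 pos [0.4498 0.1936 0.2997] yaw 92.95 F [ 0.2  0.6 -0.5] open 0.0855 q6 1.8
d(tool) [ 0.0437  0.0526 -0.0303] rot [0.02 0.02 2.95]
```

View pics/w8.png

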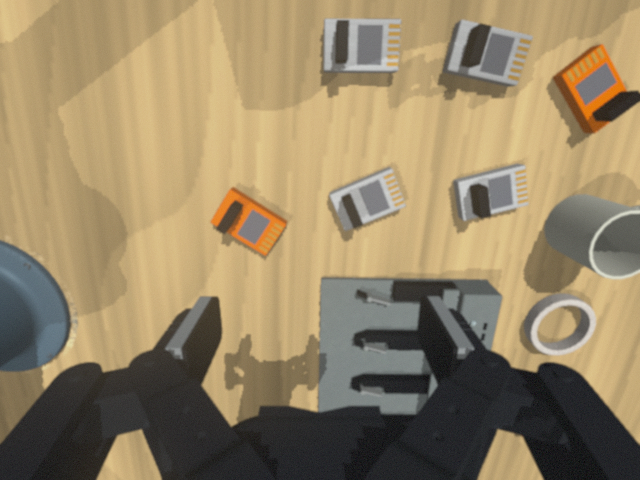

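The wrist view shows the four grey cartridges with brass contacts to the right (+x): C (362,45), D (490,52), A (367,198), B (490,192). The orange ones are at (249,221) and (597,88) and I leave them alone.

```bash
python3 -c "
from h import *
crop('w8',310,0,550,110,3,'w8a');crop('w8',310,150,550,240,3,'w8b')"
```

```text
(no output)
```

View pics/w8a.png

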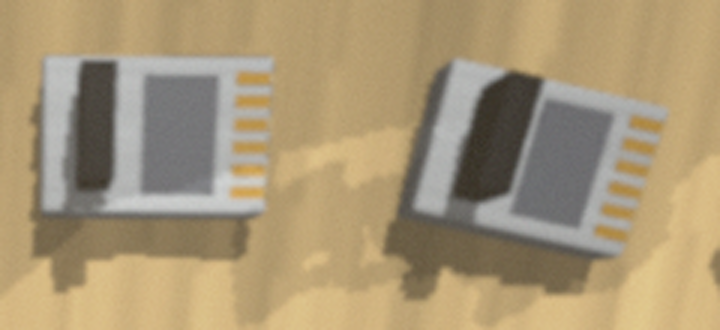

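View pics/w8b.png

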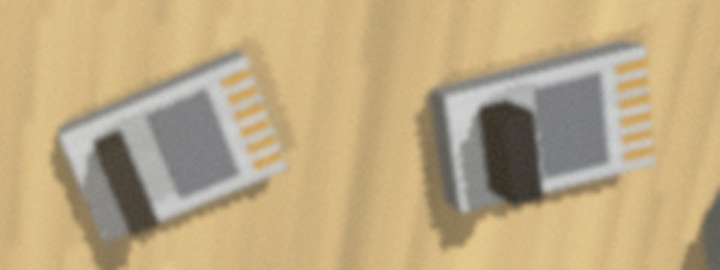

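```bash
cat >> h.py <<'E'
def rect(c,pts,z=.018):
    # pts: tail-left, contact-left, contact-right, tail-right  (left = +y of cart)
    q=np.array([px_z(c,u,v,z)[:2] for u,v in pts])
    t=(q[0]+q[3])/2;k=(q[1]+q[2])/2;d=k-t;L=np.linalg.norm(d);d/=L
    g=(q.mean(0))-d*.022
    w=(np.linalg.norm(q[0]-q[3])+np.linalg.norm(q[1]-q[2]))/2
    print('grip',np.round(g,4),'yaw',round(np.degrees(np.arctan2(d[1],d[0])),1),'L',round(L,4),'W',round(w,4))
    return g
E
python3 -c "
from h import *
c=load('w8'); f=lambda P:[(310+x/3,y/3) for x,y in P]; g=lambda P:[(310+x/3,150+y/3) for x,y in P]
print('C');rect(c,f([(43,57),(273,58),(263,212),(42,213)]))
print('D');rect(c,f([(455,60),(667,104),(618,256),(415,210)]))
print('A');rect(c,g([(62,132),(240,55),(286,168),(107,240)]))
print('B');rect(c,g([(445,95),(640,45),(655,160),(463,213)]))
print(px_depth(c,310+180/3,180/3),px_depth(c,310+570/3,150+125/3))
"
```

```text
C
grip [0.4644 0.3473] yaw 3.1 L 0.079 W 0.049
D
grip [0.6009 0.352 ] yaw -7.3 L 0.0773 W 0.0494
A
grip [0.4887 0.1734] yaw 26.5 L 0.0763 W 0.0494
B
grip [0.637  0.1925] yaw 18.7 L 0.0774 W 0.0492
[0.49627195 0.33500225 0.01863412] [0.66484912 0.20193224 0.01881948]
```

```bash
python3 -c "
from h import *
go(.4887,.1734,.13,116.5)"
```

```text
t 7.55 pos [0.449  0.1998 0.2995] yaw 93.32 F [0.1 5.6 1. ] open 0.0855 q6 1.8
d(tool) [-0.0296  0.0381  0.1693] rot [  0.06  -0.32 -23.18]
```

play_rows(increments="-0.006 0.0078 0.034 0 0 0 1;-0.006 0.0078 0.034 0 0 0 1;-0.006 0.0078 0.034 0 0 0 1;-0.006 0.0078 0.034 0 0 0 1;-0.0056 0.007 0.0333 0 0 0 1;0 0 0 0 0 -5.8 1;0 0 0 0 0 -5.8 1;0 0 0 0 0 -5.8 1;0 0 0 0 0 -5.8 1;0 0 0 0 0 0 1")

```text
t: 8.38
position: [0.4895, 0.1639, 0.1301]
tcp_rot: [-3.141, 0.0, 2.029]
force: [-0.1, -0.3, -0.3]
opening: 0.0853
```

```bash
python3 -c "
from h import *
c=cam('wrist','w9');go(.4887,.1734,.044,116.5);crop('w9',200,120,460,330,3,'w9c')"
```

```text
t 8.43 pos [0.4894 0.164  0.1302] yaw 116.04 F [-0.5 -0.1  0.5] open 0.0852 q6 1.32
d(tool) [0.0088 0.0035 0.0862] rot [-0.03  0.01 -0.46]
```

View pics/w9c.png

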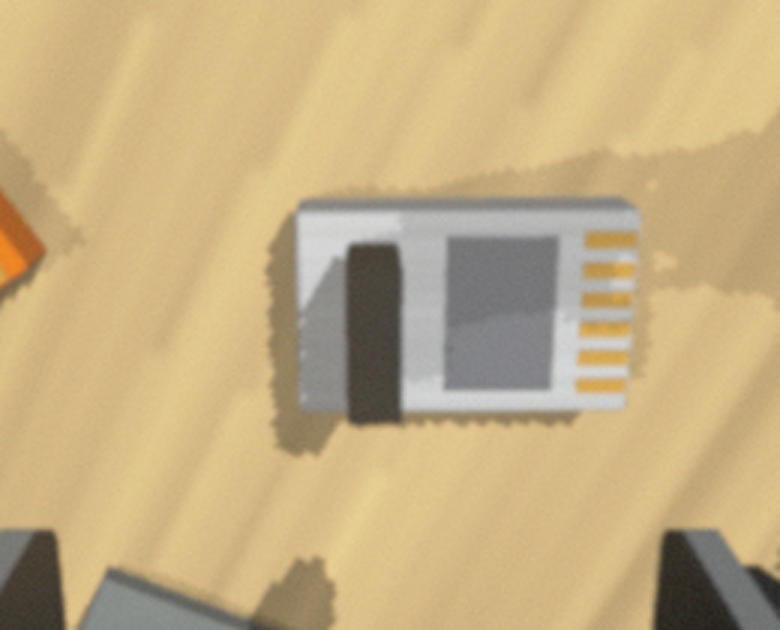

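```bash
python3 -c "
from h import *
c=load('w9'); f=lambda P:[(200+x/3,120+y/3) for x,y in P]
g=rect(c,f([(298,210),(638,210),(626,410),(301,410)]))
# rib top centre
t=[px_z(c,200+x/3,120+y/3,.042)[:2] for x,y in [(348,243),(400,243),(402,423),(347,423)]];print(np.round(t,4),np.mean(t,axis=0))
go(g[0],g[1],.044,116.5)
"
```

```text
grip [0.4885 0.1732] yaw 26.3 L 0.0785 W 0.0494
[[0.4736 0.1911]
 [0.4832 0.1958]
 [0.502  0.16  ]
 [0.4912 0.1547]] [0.48748869 0.17540886]
t 8.43 pos [0.4894 0.164  0.1302] yaw 116.04 F [-0.5 -0.1  0.5] open 0.0852 q6 1.32
d(tool) [0.0087 0.0033 0.0862] rot [-0.03  0.01 -0.46]
```

play_rows(increments="0.0045 0.001 0.025 0 0 -0.4 1;0.0045 0.001 0.025 0 0 0 1;0 0.0005 0.025 0 0 0 1;0 0 0.0112 0 0 0 1;0 0 0 0 0 0 1;0 0 0 0 0 0 0;0 0 0 0 0 0 -1;0 0 0 0 0 0 -1;0 0 0 0 0 0 -1;0 0 0 0 0 0 -1")

```text
t: 9.27
position: [0.4877, 0.1743, 0.0457]
tcp_rot: [3.14, 0.001, 2.035]
force: [0.7, -1.2, 0.3]
opening: 0.0256
```

play_rows(increments="0 0 0 0 0 0 -1;0 0 0 0 0 0 -1;0 0 0 0 0 0 -1")

```text
t: 9.52
position: [0.4876, 0.1743, 0.0455]
tcp_rot: [3.14, 0.001, 2.036]
force: [0.5, 0.2, 6.0]
opening: 0.0106
```

```bash
python3 -c "
from h import *
c=cam('wrist','w10');go(.4887,.1734,.044,116.5)"
```

```text
t 9.57 pos [0.4876 0.1743 0.0455] yaw 116.63 F [-0.3  0.6  6.5] open 0.0107 q6 1.33
d(tool) [-0.0013  0.0006  0.0015] rot [0.09 0.03 0.13]
```

View pics/w10.png

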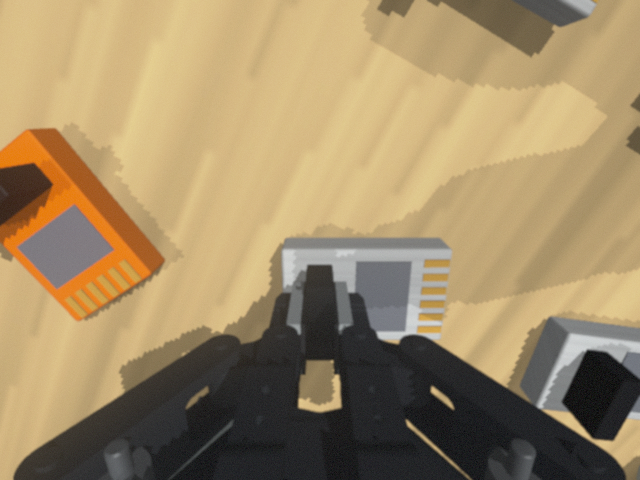

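```bash
cat >> h.py <<'E'
W0=np.array([.638,-.0875]); CY=2.2
def bay(n,x,off=0):
    ex=np.array([np.cos(np.radians(CY)),np.sin(np.radians(CY))]);ey=np.array([-ex[1],ex[0]])
    return W0+[.114,.038,-.038,-.114][n-1]*ey+x*ex+off*ey
E
python3 -c "
from h import *
p=bay(1,-.205,.0014);print(p);go(p[0],p[1],.085,92.2)"
```

```text
[0.42872115 0.01994544]
t 9.57 pos [0.4876 0.1743 0.0455] yaw 116.63 F [-0.3  0.6  6.5] open 0.0107 q6 1.33
d(tool) [-0.1116 -0.1218 -0.0396] rot [1.000e-01 1.000e-02 2.443e+01]
```

play_rows(increments="0 0 -0.013 0 0 0 -1;0 0 -0.013 0 0 0 -1;0 0 -0.0136 0 0 0 -1;-0.0223 -0.0244 0 0 0 0 -1;-0.0223 -0.0244 0 0 0 0 -1;-0.0223 -0.0244 0 0 0 0 -1;-0.0223 -0.0244 0 0 0 0 -1;-0.0224 -0.0242 0 0 0 6.1 -1;0 0 0 0 0 6.1 -1;0 0 0 0 0 6.1 -1")

```text
t: 10.4
position: [0.4263, 0.0183, 0.0838]
tcp_rot: [-3.14, -0.0, 1.707]
force: [0.9, -0.3, -0.5]
opening: 0.0106
```

play_rows(increments="0 0 0 0 0 6.1 -1;0 0 0 0 0 0 -1;0 0 0 0 0 0 -1")

```text
t: 10.65
position: [0.4274, 0.0198, 0.084]
tcp_rot: [-3.141, -0.0, 1.612]
force: [-0.3, 0.9, -1.9]
opening: 0.0105
```

```bash
python3 -c "
from h import *
c=cam('wrist','w11');cam('scene','s11');p=bay(1,-.205,.0014);go(p[0],p[1],.0545,92.2)"
```

```text
t 10.75 pos [0.4277 0.02   0.0841] yaw 92.37 F [-0.1  0.  -2.2] open 0.0105 q6 1.43
d(tool) [-0.0001  0.0011  0.0296] rot [-0.04 -0.    0.17]
```

View pics/w11.png

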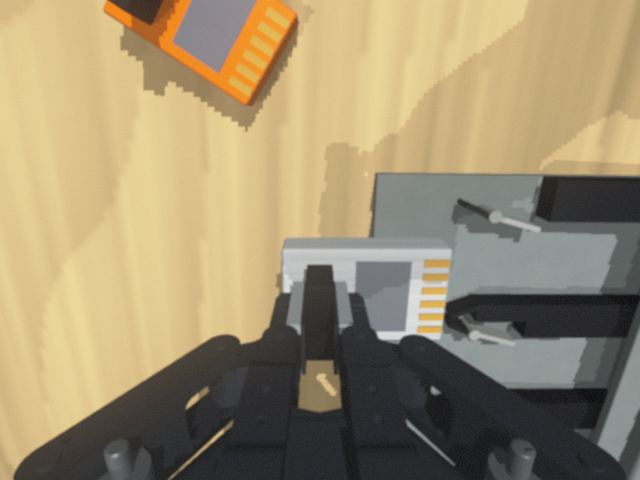

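View pics/s11.png

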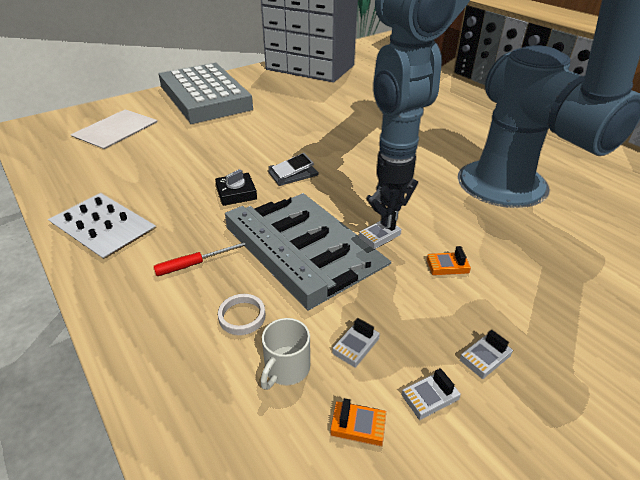

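```bash
python3 -c "
from h import *
crop('w11',270,160,640,400,2,'w11c')"
```

```text
(no output)
```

View pics/w11c.png

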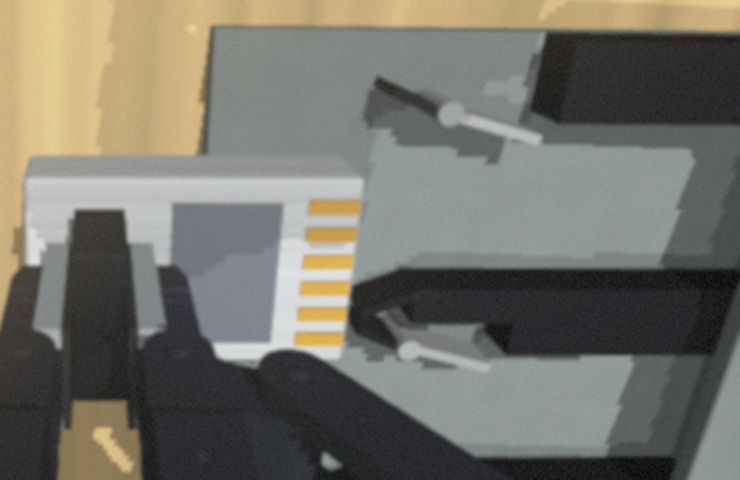

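```bash
cat > ck.py <<'E'
from h import *
c=load('w11');f=lambda x,y:(270+x/2,160+y/2)
ex=np.array([np.cos(np.radians(CY)),np.sin(np.radians(CY))]);ey=np.array([-ex[1],ex[0]]);b=bay(1,0)
def rel(p): p=p[:2]-b; return np.round([p@ex*1e3,p@ey*1e3],1)
for n,(x,y),z in [('cartTL',(28,180),.0566),('cartKL',(362,180),.0566),('cartKR',(345,358),.0566),('wallL near',(560,124),.022),('wallL far',(735,125),.022),('wallR base',(405,270),.008),('wallR base far',(735,272),.008),('deck front',(210,80),.008),('deckcorner',(213,28),.008),('wallR right top',(510,355),.022),('wallR right top far',(710,356),.022)]:
    print(n,rel(px_z(c,*f(x,y),z)))
print(px_depth(c,*f(230,270)))
E
python3 ck.py
```

```text
cartTL [-222.9   23.9]
cartKL [-145.7   24.1]
cartKR [-143.9  -24.4]
wallL near [-77.8  27.5]
wallL far [-27.4  27.4]
wallR base [-107.8  -25.9]
wallR base far [  1.5 -26.9]
deck front [-174.1   36.3]
deckcorner [-174.1   51.5]
wallR right top [-77.1 -48.3]
wallR right top far [-12.3 -49.1]
[0.45889989 0.02050724 0.05677954]
```

play_rows(increments="0 0 0.01 0 0 0 -1;0 0 0.01 0 0 0 -1;0 0 0.0095 0 0 0.1 -1;0 0 0 0 0 0 -1;0 0.01 0 0 0 0 -1;0 0.014 0 0 0 0 -1;0 0.014 0 0 0 0 -1;0 0.014 0 0 0 0 -1;0 0.014 0 0 0 0 -1;0 0.014 0 0 0 0 -1")

```text
t: 11.58
position: [0.5064, 0.0236, 0.0543]
tcp_rot: [-3.137, -0.001, 1.609]
force: [-4.4, 0.8, -1.6]
opening: 0.0108
```

```bash
python3 -c "
from h import *
p=bay(1,-.0625,.0014);go(p[0],p[1],.0540,92.2)"
```

```text
t 11.58 pos [0.5064 0.0236 0.0543] yaw 92.2 F [-4.4  0.8 -1.6] open 0.0108 q6 1.45
d(tool) [-0.0007  0.0648 -0.    ] rot [-0.29 -0.09  0.  ]
```

play_rows(increments="0 0.012 0 0 0 0 -1;0 0.012 0 0 0 0 -1;0 0.012 0 0 0 0 -1;0 0.01 0 0 0 0 -1;0 0.008 0 0 0 0 -1;0 0 0 0 0 0 -1;0 0 0 0 0 0 -1")

```text
t: 12.17
position: [0.5626, 0.0256, 0.0547]
tcp_rot: [3.141, -0.002, 1.609]
force: [1.6, 3.7, -5.7]
opening: 0.0107
```

```bash
python3 -c "
from h import *
p=bay(1,-.062,.0014);go(p[0],p[1],.0540,92.2)"
```

```text
t 12.17 pos [0.5626 0.0256 0.0547] yaw 92.18 F [ 1.6  3.7 -5.7] open 0.0107 q6 1.46
d(tool) [-0.0005  0.009   0.0007] rot [ 0.04 -0.09 -0.02]
```

play_rows(increments="0 0.004 0.0003 0 0 0 -1;0 0.004 0 0 0 0 -1;0 0 0 0 0 0 -1;0 0 0 0 0 0 -1")

```text
t: 12.5
position: [0.5683, 0.0258, 0.0541]
tcp_rot: [-3.139, -0.001, 1.609]
force: [-4.0, 3.8, -2.9]
opening: 0.0107
```

play_rows(increments="0 0.0015 0 0 0 0 -1;0 0 0 0 0 0 -1;0 0 0 0 0 0 -1")

```text
t: 12.75
position: [0.5693, 0.0258, 0.0541]
tcp_rot: [-3.138, -0.001, 1.608]
force: [-5.2, 3.5, -2.3]
opening: 0.0106
```

```bash
python3 -c "
from h import *
p=bay(1,-.062,.0014);go(p[0],p[1],.0540,92.2); cam('wrist','w12');cam('side','d12');cam('scene','s12');crop('s12',210,160,420,310,3,'s12c')"
```

```text
t 12.75 pos [0.5693 0.0258 0.0541] yaw 92.16 F [-5.2  3.5 -2.3] open 0.0106 q6 1.47
d(tool) [-0.0005  0.0023  0.    ] rot [-0.2  -0.08 -0.04]
```

View pics/w12.png

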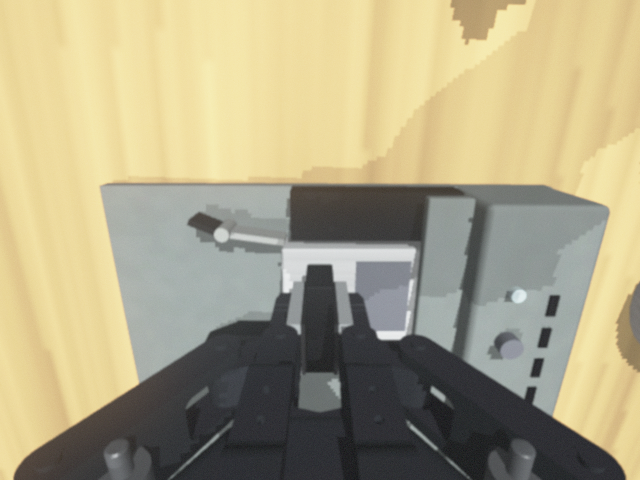

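View pics/s12c.png

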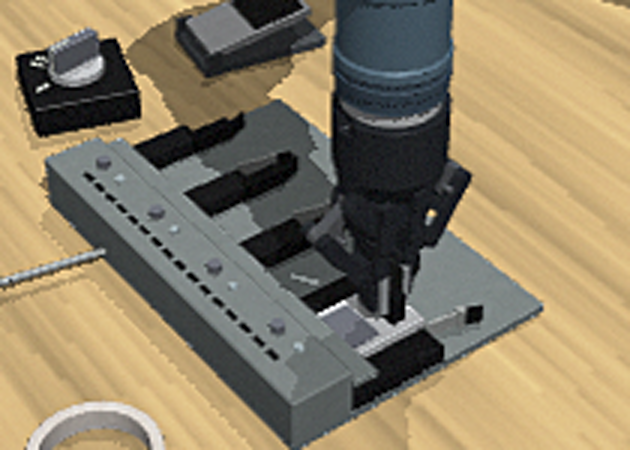

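play_rows(increments="0 0.002 0 0 0 0 -1;0 0.001 0 0 0 0 -1;0 0 0 0 0 0 -1;0 0 0 0 0 0 -1")

```text
t: 13.23
position: [0.5726, 0.0259, 0.0544]
tcp_rot: [-3.139, -0.001, 1.608]
force: [-4.6, 4.3, -1.4]
opening: 0.0107
```

```bash
python3 -c "
from h import *
p=bay(1,-.062,.0014);go(p[0],p[1],.0540,92.2); cam('wrist','w13');crop('w13',180,170,480,370,2,'w13c')"
```

```text
t 13.23 pos [0.5726 0.0259 0.0544] yaw 92.15 F [-4.6  4.3 -1.4] open 0.0107 q6 1.47
d(tool) [-0.0005 -0.001   0.0004] rot [-0.17 -0.08 -0.05]
```

View pics/w13c.png

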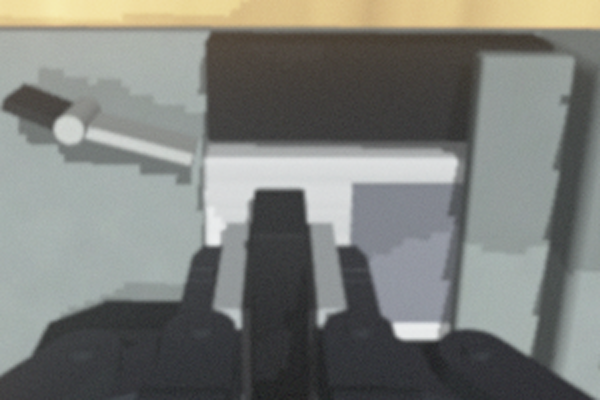

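play_rows(increments="0 0 0 0 0 0 -0.3;0 0 0 0 0 0 -0.3;0 0 0 0 0 0 -0.3;0 0 0 0 0 0 -0.3;0 0 -0.015 0 0 0 -0.3;0 0 -0.03 0 0 0 -0.3;0 0 -0.04 0 0 0 0;0 0 -0.04 0 0 0 1;0 0 -0.04 0 0 0 1;0 0 0 0 0 0 1")

```text
t: 14.12
position: [0.5794, 0.0247, 0.2291]
tcp_rot: [3.126, 0.002, 1.608]
force: [0.7, -0.2, 0.8]
opening: 0.0768
```

```bash
python3 -c "
from h import *
go(.60,.16,.20,110); cam('wrist','w14')"
```

```text
t 14.12 pos [0.5794 0.0247 0.2291] yaw 92.12 F [ 0.7 -0.2  0.8] open 0.0768 q6 1.47
d(tool) [0.1346 0.0252 0.0292] rot [  0.88   0.27 -17.88]
```

View pics/w14.png

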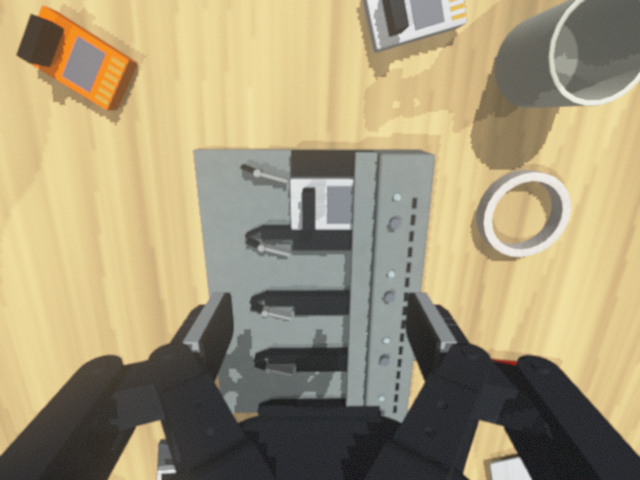

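```bash
python3 -c "
from h import *
go(.637,.185,.14,108.7)"
```

```text
t 14.17 pos [0.5784 0.0247 0.2255] yaw 92.12 F [-0.  -0.   0.3] open 0.0831 q6 1.47
d(tool) [0.1582 0.0634 0.086 ] rot [  0.68   0.21 -16.58]
```

play_rows(increments="0.035 0.0145 0.01 0 0 0 1;0.035 0.0145 0.01 0 0 0 1;0.035 0.0145 0.015 0 0 0 1;0.035 0.0145 0.015 0 0 0 1;0.018 0.006 0.0345 0 0 0 1;0 0 0 0 0 -5.5 1;0 0 0 0 0 -5.5 1;0 0 0 0 0 -5.5 1;0 0 0 0 0 0 1;0 0 0 0 0 0 1")

```text
t: 15.0
position: [0.6322, 0.1853, 0.1342]
tcp_rot: [-3.141, 0.0, 1.893]
force: [0.3, -0.1, 0.1]
opening: 0.0856
```

```bash
python3 -c "
from h import *
go(.637,.185,.14,108.7);cam('wrist','w15');crop('w15',200,100,460,330,3,'w15c')"
```

```text
t 15.0 pos [0.6322 0.1853 0.1342] yaw 108.49 F [ 0.3 -0.1  0.1] open 0.0856 q6 1.44
d(tool) [-0.0018  0.0044 -0.0058] rot [-0.06  0.01 -0.21]
```

View pics/w15c.png

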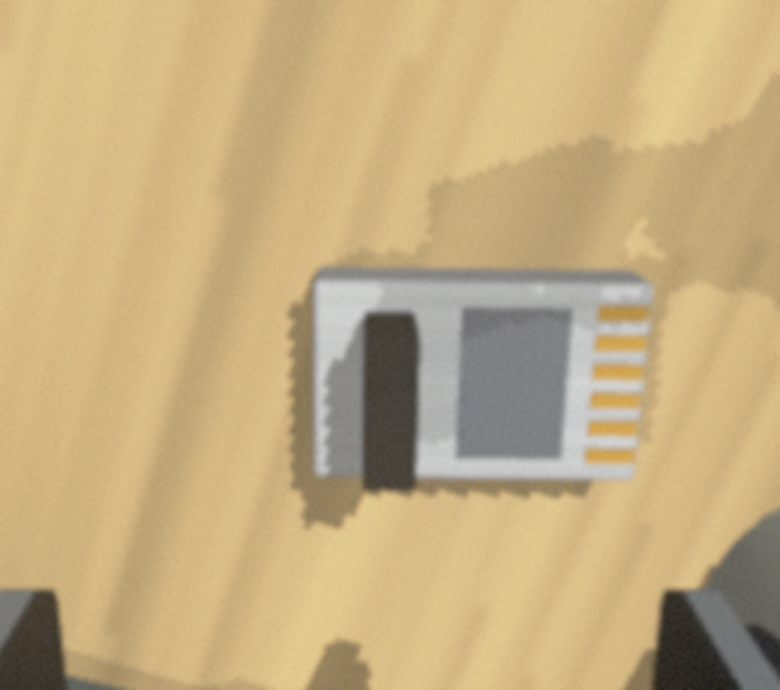

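```bash
python3 -c "
from h import *
c=load('w15'); f=lambda P:[(200+x/3,100+y/3) for x,y in P]
g=rect(c,f([(316,281),(651,284),(634,478),(319,474)]))
go(g[0],g[1],.044,90+17.5)
"
```

```text
grip [0.6373 0.1928] yaw 17.9 L 0.0783 W 0.0489
t 15.05 pos [0.6324 0.1853 0.1345] yaw 108.49 F [-0.2 -0.2 -1. ] open 0.0854 q6 1.44
d(tool) [0.0056 0.0071 0.0905] rot [-0.03  0.01  0.99]
```

play_rows(increments="0.0028 0.0035 0.025 0 0 0.6 1;0.0028 0.0036 0.025 0 0 0 1;0 0 0.025 0 0 0 1;0 0 0.0155 0 0 0 1;0 0 0 0 0 0 1;0 0 0 0 0 0 0;0 0 0 0 0 0 -1;0 0 0 0 0 0 -1;0 0 0 0 0 0 -1;0 0 0 0 0 0 -1")

```text
t: 15.88
position: [0.6384, 0.1932, 0.046]
tcp_rot: [3.139, 0.0, 1.885]
force: [-0.9, 0.7, 0.5]
opening: 0.0255
```

play_rows(increments="0 0 0 0 0 0 -1;0 0 0 0 0 0 -1;0 0 0 0 0 0 -1;0 0 0 0 0 0 -1")

```text
t: 16.22
position: [0.6383, 0.1933, 0.0457]
tcp_rot: [3.14, 0.0, 1.885]
force: [-0.3, 0.1, 5.0]
opening: 0.0103
```

```bash
python3 -c "
from h import *
s=r.read_state();R0=att(s['tcp_rot']);print('grip-tcp in tool',R0.T@(np.array([.6373,.1928,.03])-s['position']))
p=bay(2,-.205,.001);print(p);go(p[0],p[1],.085,92.2)"
```

```text
grip-tcp in tool [-0.0001281  -0.0010935   0.01565363]
[ 0.43165398 -0.05639825]
t 16.22 pos [0.6383 0.1933 0.0457] yaw 108.03 F [-0.3  0.1  5. ] open 0.0103 q6 1.46
d(tool) [-0.1735 -0.2737 -0.0398] rot [ 0.12  0.   15.83]
```

play_rows(increments="0 0 -0.013 0 0 0 -1;0 0 -0.013 0 0 0 -1;0 0 -0.0138 0 0 0 -1;0.0073 -0.0372 0 0 0 0 -1;0.0073 -0.0372 0 0 0 0 -1;0.0073 -0.0372 0 0 0 0 -1;0.0073 -0.0372 0 0 0 0 -1;0.0073 -0.0372 0 0 0 0 -1;-0.035 -0.0149 0 0 0 0 -1;-0.035 -0.0149 0 0 0 0 -1")

```text
t: 17.05
position: [0.4388, 0.0951, 0.0836]
tcp_rot: [-3.139, -0.001, 1.891]
force: [0.8, 0.1, -1.3]
opening: 0.0102
```

play_rows(increments="-0.035 -0.0149 0 0 0 0 -1;-0.035 -0.0149 0 0 0 0 -1;-0.035 -0.0149 0 0 0 0 -1;-0.035 -0.0149 0 0 0 0 -1;0 0 0 0 0 5.3 -1;0 0 0 0 0 5.3 -1;0 0 0 0 0 5.2 -1;0 0 0 0 0 0 -1;0 0 0 0 0 0 -1;0 0 0 0 0 0 -1")

```text
t: 17.88
position: [0.429, -0.0569, 0.0842]
tcp_rot: [-3.141, -0.0, 1.612]
force: [0.3, -1.2, -2.0]
opening: 0.0107
```

```bash
python3 -c "
from h import *
p=bay(2,-.205,0);print(p);go(p[0],p[1],.0545,92.2);cam('wrist','w16');crop('w16',270,160,640,400,2,'w16c')"
```

```text
[ 0.43169237 -0.05739751]
t 17.88 pos [ 0.429  -0.0569  0.0842] yaw 92.36 F [ 0.3 -1.2 -2. ] open 0.0107 q6 1.25
d(tool) [-0.0006  0.0027  0.0297] rot [-0.03 -0.    0.16]
```

View pics/w16c.png

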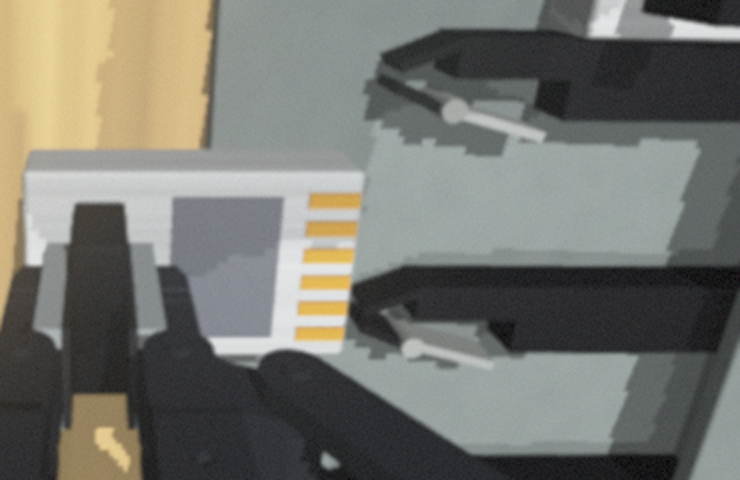

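```bash
cat > ck.py <<'E'
from h import *
import sys
def ck(img,n,cart,wl,wr,zt=.0566):
    c=load(img);f=lambda p:(270+p[0]/2,160+p[1]/2)
    ex=np.array([np.cos(np.radians(CY)),np.sin(np.radians(CY))]);ey=np.array([-ex[1],ex[0]]);b=bay(n,0)
    rel=lambda p:np.round([(p[:2]-b)@ex*1e3,(p[:2]-b)@ey*1e3],1)
    q=[rel(px_z(c,*f(p),zt)) for p in cart]; print('cart',q,'ctr y',(q[1][1]+q[2][1])/2)
    a=[rel(px_z(c,*f(p),.022)) for p in wl]; b2=[rel(px_z(c,*f(p),.008)) for p in wr]
    print('wallL',a,'wallR',b2,'ctr',np.mean([v[1] for v in a])/2+np.mean([v[1] for v in b2])/2)
E
python3 -c "
from ck import *
ck('w16',2,[(26,173),(364,173),(345,353)],[(560,121),(738,122)],[(405,267),(735,269)])"
```

```text
cart [array([-224.7,   24.8]), array([-146.7,   25. ]), array([-145.4,  -23.8])] ctr y 0.5999999999999996
wallL [array([-79.1,  27.5]), array([-27.9,  27.5])] wallR [array([-109.2,  -25.8]), array([  0.1, -26.7])] ctr 0.625
```

play_rows(increments="0 0 0.01 0 0 0 -1;0 0 0.01 0 0 0 -1;0 0 0.0095 0 0 0.1 -1;0 0 0 0 0 0 -1;0 0.012 0 0 0 0 -1;0 0.014 0 0 0 0 -1;0 0.014 0 0 0 0 -1;0 0.014 0 0 0 0 -1;0 0.014 0 0 0 0 -1;0 0.014 0 0 0 0 -1")

```text
t: 18.77
position: [0.5098, -0.0537, 0.0545]
tcp_rot: [-3.137, 0.0, 1.609]
force: [-3.7, -1.2, -1.4]
opening: 0.0108
```

play_rows(increments="0 0.012 0 0 0 0 -1;0 0.012 0 0 0 0 -1;0 0.012 0 0 0 0 -1;0 0.012 0 0 0 0 -1;0 0.01 0 0 0 0 -1;0 0.004 0 0 0 0 -1;0 0 0 0 0 0 -1;0 0 0 0 0 0 -1")

```text
t: 19.43
position: [0.5735, -0.0515, 0.055]
tcp_rot: [3.141, -0.0, 1.609]
force: [0.1, 0.9, -1.8]
opening: 0.0106
```

```bash
python3 -c "
from h import *
p=bay(2,-.062,0);go(p[0],p[1],.0540,92.2)"
```

```text
t 19.43 pos [ 0.5735 -0.0515  0.055 ] yaw 92.17 F [ 0.1  0.9 -1.8] open 0.0106 q6 1.33
d(tool) [-0.0005  0.0011  0.001 ] rot [ 0.04 -0.02 -0.03]
```

play_rows(increments="0 0.0015 0.0005 0 0 0 -1;0 0.001 0 0 0 0 -1;0 0 0 0 0 0 -1;0 0 0 0 0 0 -1")

```text
t: 19.77
position: [0.575, -0.0515, 0.0544]
tcp_rot: [-3.141, -0.0, 1.608]
force: [-2.2, 0.5, 0.3]
opening: 0.0105
```

```bash
python3 -c "
from h import *
p=bay(2,-.062,0);go(p[0],p[1],.0540,92.2); cam('wrist','w17');crop('w17',180,170,480,370,2,'w17c')"
```

```text
t 19.77 pos [ 0.575  -0.0515  0.0544] yaw 92.14 F [-2.2  0.5  0.3] open 0.0105 q6 1.33
d(tool) [-0.0004 -0.0005  0.0004] rot [-0.04 -0.03 -0.06]
```

View pics/w17c.png

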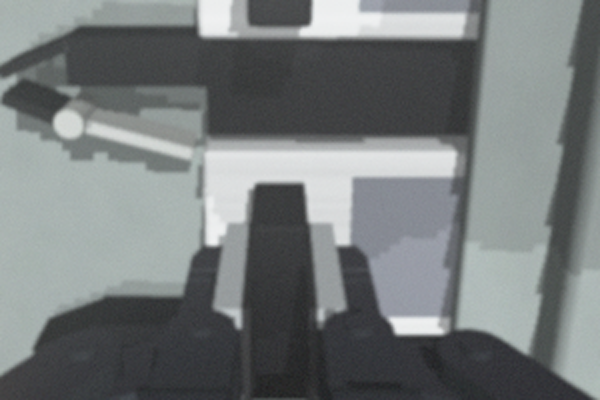

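Bay2's catch has its tip at (190,152), out behind the tail at (205,152). I release and lift.

play_rows(increments="0 0 0 0 0 0 -0.3;0 0 0 0 0 0 -0.3;0 0 0 0 0 0 -0.3;0 0 0 0 0 0 -0.3;0 0 -0.015 0 0 0 -0.3;0 0 -0.03 0 0 0 -0.3;0 0 -0.04 0 0 0 0;0 0 -0.04 0 0 0 1;0 0 -0.04 0 0 0 1;0 0 0 0 0 0 1")

```text
t: 20.65
position: [0.5802, -0.0527, 0.2286]
tcp_rot: [3.127, 0.004, 1.608]
force: [0.2, -0.2, -0.0]
opening: 0.0764
```

```bash
python3 -c "
from h import *
go(.463,.30,.20,93); cam('wrist','w18');cam('scene','s18')"
```

```text
t 20.65 pos [ 0.5802 -0.0527  0.2286] yaw 92.13 F [ 0.2 -0.2 -0. ] open 0.0764 q6 1.33
d(tool) [ 0.3569 -0.1044  0.0257] rot [ 0.83  0.22 -0.87]
```

View pics/w18.png

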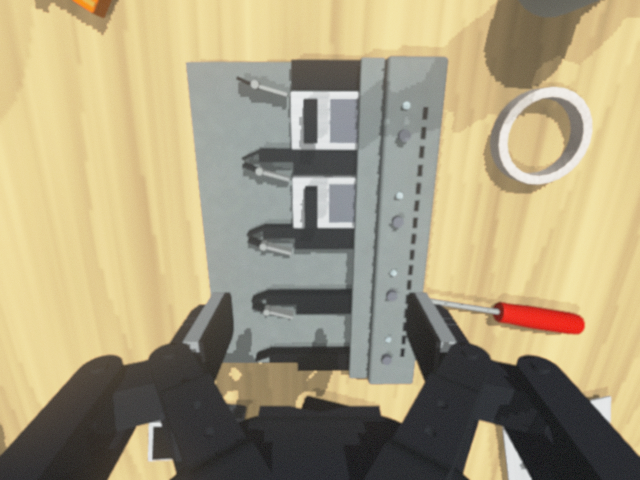

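View pics/s18.png

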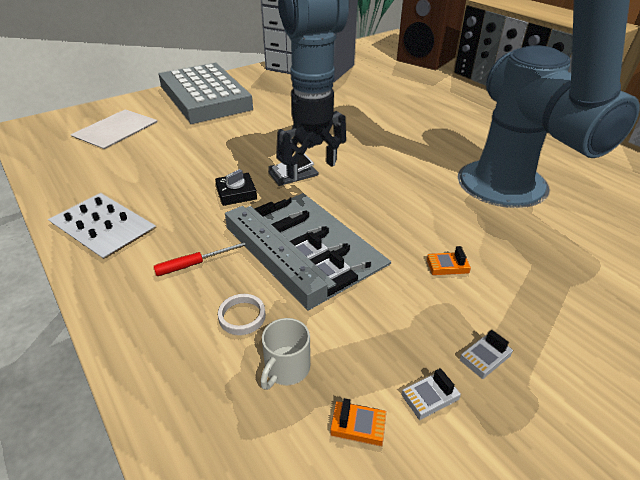

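play_rows(increments="0.039 -0.0101 0 0 0 0 1;0.039 -0.0101 0 0 0 0 1;0.039 -0.0101 0 0 0 0 1;0.039 -0.0101 0 0 0 0 1;0.039 -0.0101 0 0 0 0 1;0.039 -0.0101 0 0 0 0 1;0.039 -0.0101 0 0 0 0 1;0.039 -0.0101 0 0 0 0 1;0.039 -0.0101 0 0 0 0 1;0.039 -0.0101 0 0 0 0 1")

```text
t: 21.58
position: [0.4584, 0.3355, 0.2174]
tcp_rot: [-3.139, 0.002, 1.608]
force: [0.4, 0.2, -0.0]
opening: 0.0855
```

play_rows(increments="0 0 0.03 0 0 0 1;0 0 0.03 0 0 0 1;0 0 0.03 0 0 -0.9 1;0 0 0 0 0 0 1;0 0 0 0 0 0 1")

```text
t: 22.0
position: [0.4576, 0.3328, 0.1265]
tcp_rot: [-3.135, 0.003, 1.623]
force: [0.8, 0.4, 0.3]
opening: 0.0853
```

```bash
python3 -c "
from h import *
go(.463,.34,.135,93);cam('wrist','w19');crop('w19',200,100,460,330,3,'w19c')"
```

```text
t 22.0 pos [0.4576 0.3328 0.1265] yaw 93.02 F [0.8 0.4 0.3] open 0.0853 q6 2.03
d(tool) [ 0.0069  0.0057 -0.0085] rot [-0.38  0.2   0.02]
```

View pics/w19c.png

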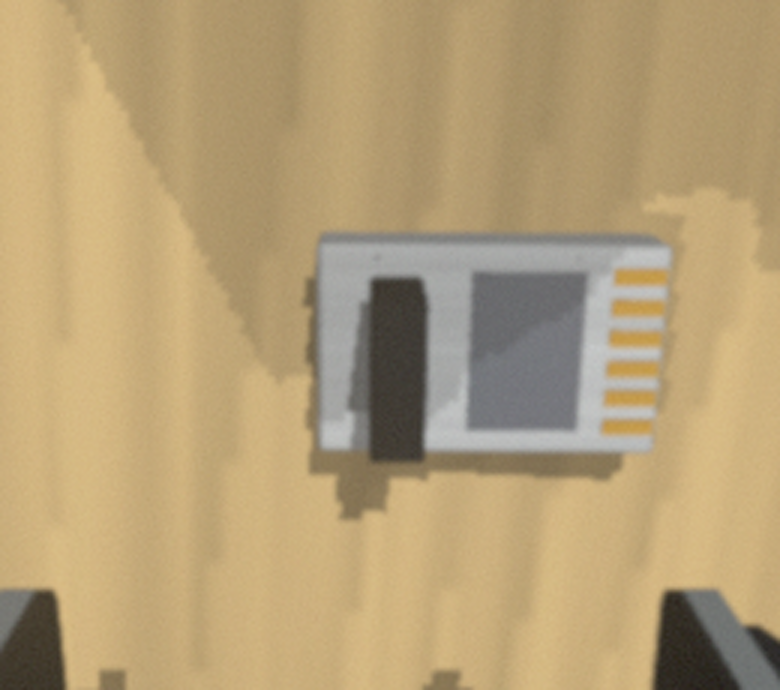

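```bash
python3 -c "
from h import *
c=load('w19'); f=lambda P:[(200+x/3,100+y/3) for x,y in P]
g=rect(c,f([(319,241),(670,244),(653,450),(322,449)]))
go(g[0],g[1],.044,90+2.7)
"
```

```text
grip [0.4645 0.3486] yaw 2.8 L 0.0785 W 0.0496
t 22.05 pos [0.4594 0.3337 0.1287] yaw 93.01 F [ 1.3 -0.7  1.1] open 0.0853 q6 2.03
d(tool) [0.0147 0.0061 0.0847] rot [-0.14  0.08  0.31]
```

play_rows(increments="0.007 0.003 0.02 0 0 0.1 1;0.0065 0.002 0.02 0 0 0 1;0 0 0.02 0 0 0 1;0 0 0.012 0 0 0 1;0 0 0 0 0 0 1;0 0 0 0 0 0 1")

```text
t: 22.55
position: [0.4655, 0.3482, 0.0587]
tcp_rot: [3.14, -0.001, 1.621]
force: [0.4, 0.6, 0.1]
opening: 0.0855
```

```bash
python3 -c "
from h import *
go(.4645,.3486,.0445,92.8)
"
```

```text
t 22.55 pos [0.4655 0.3482 0.0587] yaw 92.89 F [0.4 0.6 0.1] open 0.0855 q6 2.05
d(tool) [ 0.0004 -0.001   0.0142] rot [ 0.07 -0.03  0.09]
```

play_rows(increments="0 -0.001 0.0135 0 0 0 1;0 0 0 0 0 0 0;0 0 0 0 0 0 -1;0 0 0 0 0 0 -1;0 0 0 0 0 0 -1;0 0 0 0 0 0 -1;0 0 0 0 0 0 -1;0 0 0 0 0 0 -1;0 0 0 0 0 0 -1")

```text
t: 23.3
position: [0.4641, 0.3483, 0.0446]
tcp_rot: [3.14, -0.001, 1.622]
force: [0.3, 0.3, 4.6]
opening: 0.0104
```

```bash
python3 -c "
from h import *
s=r.read_state();R0=att(s['tcp_rot']);print('grip-tcp in tool',R0.T@(np.array([.4645,.3486,.03])-s['position']))
p=bay(3,-.205,0);print(p);go(p[0],p[1],.085,92.2)"
```

```text
grip-tcp in tool [0.00030829 0.00035602 0.01456965]
[ 0.43460984 -0.13334149]
t 23.3 pos [0.4641 0.3483 0.0446] yaw 92.93 F [0.3 0.3 4.6] open 0.0104 q6 2.05
d(tool) [-0.4794 -0.054  -0.0408] rot [ 0.08 -0.03  0.73]
```

play_rows(increments="0 0 -0.014 0 0 0 -1;0 0 -0.014 0 0 0 -1;0 0 -0.014 0 0 0 -1;-0.04 -0.0045 0 0 0 0 -1;-0.04 -0.0045 0 0 0 0 -1;-0.04 -0.0045 0 0 0 0 -1;-0.04 -0.0045 0 0 0 0 -1;-0.04 -0.0045 0 0 0 0 -1;-0.04 -0.0045 0 0 0 0 -1;-0.04 -0.0045 0 0 0 0 -1")

```text
t: 24.13
position: [0.4452, 0.0651, 0.0855]
tcp_rot: [-3.141, 0.0, 1.623]
force: [1.1, 0.4, -0.1]
opening: 0.0109
```

play_rows(increments="-0.04 -0.0045 0 0 0 0 -1;-0.04 -0.0045 0 0 0 0 -1;-0.04 -0.0045 0 0 0 0 -1;-0.04 -0.0045 0 0 0 0 -1;-0.036 -0.0045 0 0 0 0.7 -1;0 0 0 0 0 0 -1;0 0 0 0 0 0 -1;0 0 0 0 0 0 -1")

```text
t: 24.8
position: [0.4332, -0.1297, 0.0854]
tcp_rot: [-3.14, -0.001, 1.609]
force: [1.7, 0.6, -1.2]
opening: 0.0111
```

```bash
python3 -c "
from h import *
p=bay(3,-.205,0);print(p);go(p[0],p[1],.0535,92.2);cam('wrist','w20');crop('w20',270,160,640,400,2,'w20c')"
```

```text
[ 0.43460984 -0.13334149]
t 24.8 pos [ 0.4332 -0.1297  0.0854] yaw 92.2 F [ 1.7  0.6 -1.2] open 0.0111 q6 1.1
d(tool) [-0.0037  0.0014  0.0319] rot [-0.08 -0.07 -0.  ]
```

View pics/w20c.png

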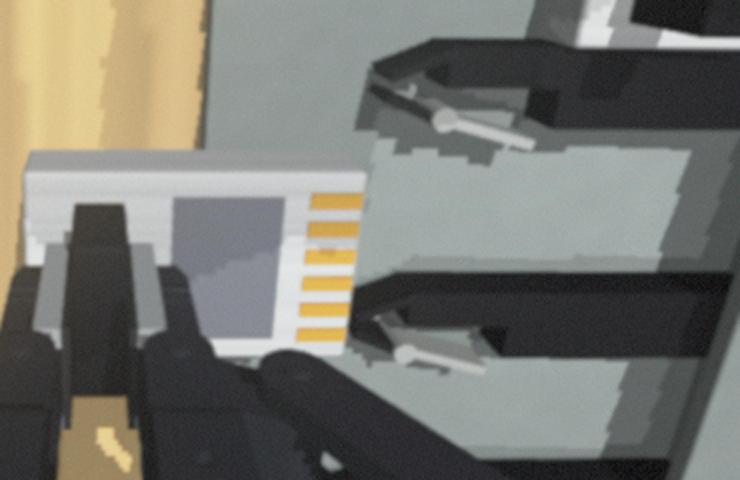

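```bash
python3 -c "
from ck import *
ck('w20',3,[(26,173),(366,173),(346,354)],[(552,128),(735,129)],[(398,273),(728,275)],.0588)
p=bay(3,-.205,0);go(p[0],p[1],.0535,92.2)"
```

```text
cart [array([-223.2,   28.3]), array([-145.3,   28.3]), array([-144.3,  -20.4])] ctr y 3.950000000000001
wallL [array([-78.8,  27.9]), array([-25.7,  27.7])] wallR [array([-109.4,  -25.7]), array([  0.6, -26.9])] ctr 0.75
t 24.85 pos [ 0.4332 -0.1291  0.0854] yaw 92.28 F [-0.9  0.5 -1.1] open 0.0106 q6 1.1
d(tool) [-0.0043  0.0013  0.0319] rot [-0.08 -0.07  0.08]
```

play_rows(increments="-0.0035 0 0.01 0 0 0 -1;0 0 0.011 0 0 0 -1;0 0 0.0105 0 0 0.1 -1;0 0 0 0 0 0 -1;0 0.012 0 0 0 0 -1;0 0.014 0 0 0 0 -1;0 0.014 0 0 0 0 -1;0 0.014 0 0 0 0 -1;0 0.014 0 0 0 0 -1;0 0.014 0 0 0 0 -1")

```text
t: 25.68
position: [0.5156, -0.1297, 0.0544]
tcp_rot: [-3.139, 0.001, 1.61]
force: [-1.0, -2.9, -1.9]
opening: 0.0108
```

```bash
python3 -c "
from h import *
p=bay(3,-.062,0);go(p[0],p[1],.0535,92.2)"
```

```text
t 25.68 pos [ 0.5156 -0.1297  0.0544] yaw 92.23 F [-1.  -2.9 -1.9] open 0.0108 q6 1.17
d(tool) [-0.0006  0.062   0.0007] rot [-0.16  0.08  0.03]
```

play_rows(increments="0 0.012 0.0004 0 0 0 -1;0 0.012 0 0 0 0 -1;0 0.012 0 0 0 0 -1;0 0.012 0 0 0 0 -1;0 0.009 0 0 0 0 -1;0 0.004 0 0 0 0 -1;0 0 0 0 0 0 -1;0 0 0 0 0 0 -1")

```text
t: 26.35
position: [0.5767, -0.1273, 0.0539]
tcp_rot: [-3.141, -0.001, 1.609]
force: [0.5, -0.2, -1.6]
opening: 0.0108
```

```bash
python3 -c "
from h import *
p=bay(3,-.062,0);go(p[0],p[1],.0535,92.2); cam('wrist','w21');crop('w21',180,170,480,370,2,'w21c')"
```

```text
t 26.35 pos [ 0.5767 -0.1273  0.0539] yaw 92.21 F [ 0.5 -0.2 -1.6] open 0.0108 q6 1.21
d(tool) [-0.0006  0.0007  0.0004] rot [-0.02 -0.04  0.01]
```

View pics/w21c.png

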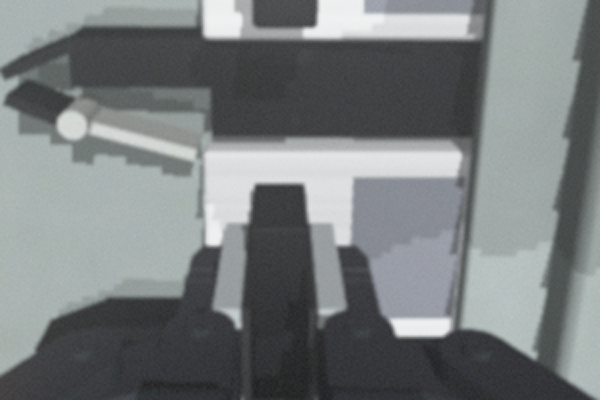

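play_rows(increments="0 0.0015 0 0 0 0 -1;0 0 0 0 0 0 -1;0 0 0 0 0 0 -0.3;0 0 0 0 0 0 -0.3;0 0 0 0 0 0 -0.3;0 0 0 0 0 0 -0.3;0 0 -0.03 0 0 0 -0.3;0 0 -0.04 0 0 0 -0.3;0 0 -0.04 0 0 0 0.5;0 0 -0.04 0 0 0 1")

```text
t: 27.23
position: [0.5781, -0.1282, 0.2056]
tcp_rot: [-3.141, -0.0, 1.608]
force: [0.4, -0.8, 0.6]
opening: 0.0533
```

```bash
python3 -c "
from h import *
cam('wrist','w22');cam('scene','s22');go(.601,.345,.20,82)"
```

```text
t 27.33 pos [ 0.5829 -0.1298  0.2122] yaw 92.13 F [ 0.7 -0.2  0.5] open 0.0678 q6 1.21
d(tool) [0.4739 0.0356 0.0102] rot [ 0.8   0.23 10.13]
```

View pics/w22.png

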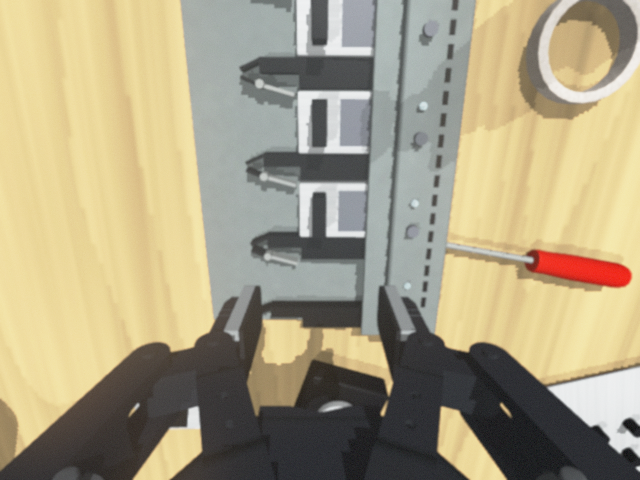

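View pics/s22.png

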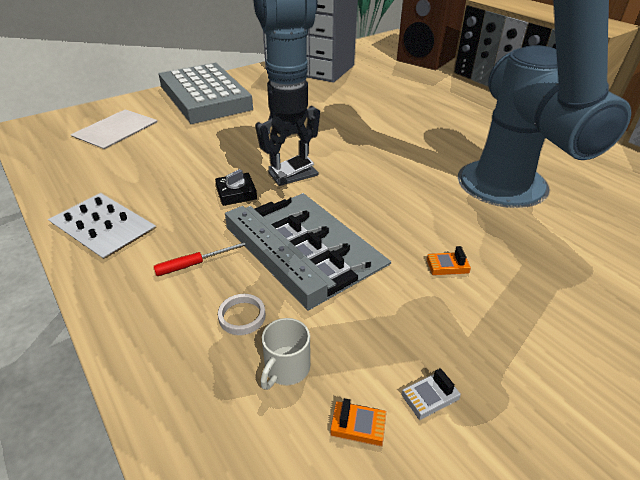

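play_rows(increments="0.04 0.001 0 0 0 0 1;0.04 0.001 0 0 0 0 1;0.04 0.001 0 0 0 0 1;0.04 0.001 0 0 0 0 1;0.04 0.001 0 0 0 0 1;0.04 0.001 0 0 0 0 1;0.04 0.001 0 0 0 0 1;0.04 0.001 0 0 0 0 1;0.04 0.001 0 0 0 0 1;0.04 0.001 0 0 0 0 1")

```text
t: 28.17
position: [0.5733, 0.2738, 0.2037]
tcp_rot: [3.141, 0.0, 1.608]
force: [0.6, -0.2, 1.0]
opening: 0.0857
```

play_rows(increments="0.035 0.001 0.015 0 0 0 1;0.03 0.001 0.02 0 0 0 1;0 0 0.02 0 0 3.5 1;0 0 0.02 0 0 3.5 1;0 0 0 0 0 3.2 1;0 0 0 0 0 0 1;0 0 0 0 0 0 1;0 0 0 0 0 0 1")

```text
t: 28.83
position: [0.5739, 0.3369, 0.1297]
tcp_rot: [3.14, -0.001, 1.431]
force: [-0.1, 0.4, -0.2]
opening: 0.0852
```

```bash
python3 -c "
from h import *
go(.601,.345,.135,82);cam('wrist','w23');crop('w23',200,100,460,330,3,'w23c')"
```

```text
t 28.83 pos [0.5739 0.3369 0.1297] yaw 81.98 F [-0.1  0.4 -0.2] open 0.0852 q6 2.15
d(tool) [ 0.0118  0.0258 -0.0052] rot [ 0.08 -0.05 -0.02]
```

View pics/w23c.png

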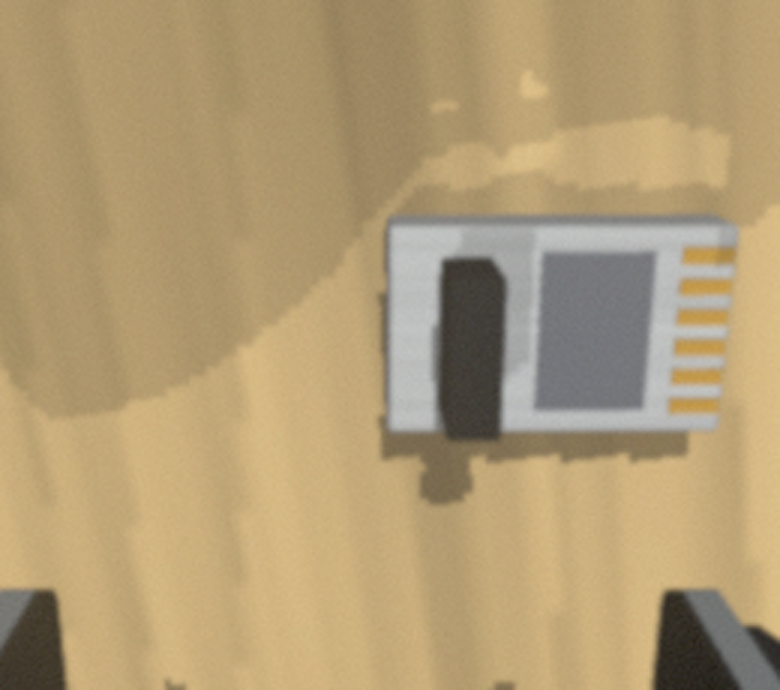

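```bash
python3 -c "
from h import *
c=load('w23'); f=lambda P:[(200+x/3,100+y/3) for x,y in P]
g=rect(c,f([(389,224),(736,229),(717,431),(389,430)]))
go(g[0],g[1],.06,82)
"
```

```text
grip [0.6008 0.3525] yaw -8.5 L 0.0787 W 0.049
t 28.88 pos [0.574  0.3369 0.13  ] yaw 81.97 F [ 0.1 -0.2 -0.7] open 0.0849 q6 2.15
d(tool) [0.0191 0.0243 0.07  ] rot [ 0.1  -0.06 -0.03]
```

play_rows(increments="0.01 0.012 0.02 0 0 0.3 1;0.009 0.0123 0.02 0 0 0 1;0 0 0.02 0 0 0 1;0 0 0.01 0 0 0 1;0 0 0 0 0 0 1;0 0 0 0 0 0 1")

```text
t: 29.38
position: [0.5995, 0.3518, 0.0591]
tcp_rot: [-3.141, 0.001, 1.425]
force: [-0.7, 0.7, -0.2]
opening: 0.0855
```

```bash
python3 -c "
from h import *
go(.6008,.3525,.0445,81.6)
"
```

```text
t 29.38 pos [0.5995 0.3518 0.0591] yaw 81.63 F [-0.7  0.7 -0.2] open 0.0855 q6 2.16
d(tool) [0.0009 0.0012 0.0146] rot [-0.04  0.04  0.03]
```

play_rows(increments="0.0009 0.0012 0.014 0 0 0 1;0 0 0 0 0 0 0;0 0 0 0 0 0 -1;0 0 0 0 0 0 -1;0 0 0 0 0 0 -1;0 0 0 0 0 0 -1;0 0 0 0 0 0 -1;0 0 0 0 0 0 -1;0 0 0 0 0 0 -1")

```text
t: 30.13
position: [0.6018, 0.3532, 0.0459]
tcp_rot: [3.14, -0.001, 1.425]
force: [-0.0, -0.2, 4.3]
opening: 0.0103
```

```bash
python3 -c "
from h import *
s=r.read_state();R0=att(s['tcp_rot']);print('grip-tcp in tool',R0.T@(np.array([.6008,.3525,.03])-s['position']))
go(.45,.20,.085,92.2)
p=bay(4,-.205,0);print(p);go(p[0],p[1],.085,92.2)"
```

```text
grip-tcp in tool [-0.00083694 -0.0008957   0.01587508]
t 30.13 pos [0.6018 0.3532 0.0459] yaw 81.64 F [-0.  -0.2  4.3] open 0.0103 q6 2.16
d(tool) [-0.1736 -0.1278 -0.0394] rot [  0.08  -0.04 -10.57]
[ 0.43752731 -0.20928547]
t 30.13 pos [0.6018 0.3532 0.0459] yaw 81.64 F [-0.  -0.2  4.3] open 0.0103 q6 2.16
d(tool) [-0.5804 -0.0806 -0.0397] rot [  0.08  -0.04 -10.57]
```

play_rows(increments="0 0 -0.014 0 0 0 -1;0 0 -0.014 0 0 0 -1;0 0 -0.0125 0 0 0 -1;-0.029 -0.0213 0 0 0 0 -1;-0.029 -0.0213 0 0 0 0 -1;-0.029 -0.0213 0 0 0 0 -1;-0.029 -0.0213 0 0 0 0 -1;-0.029 -0.0213 0 0 0 0 -1;-0.029 -0.0213 0 0 0 0 -1;0 0 0 0 0 0 -1")

```text
t: 30.97
position: [0.4389, 0.1942, 0.0824]
tcp_rot: [-3.128, 0.008, 1.423]
force: [-1.4, -0.6, -2.7]
opening: 0.0103
```

play_rows(increments="-0.0405 0.0047 0 0 0 0 -1;-0.0405 0.0047 0 0 0 0 -1;-0.0405 0.0047 0 0 0 0 -1;-0.0405 0.0047 0 0 0 0 -1;-0.0405 0.0047 0 0 0 0 -1;-0.0405 0.0047 0 0 0 0 -1;-0.0405 0.0047 0 0 0 0 -1;-0.0405 0.0047 0 0 0 0 -1;-0.0405 0.0047 0 0 0 0 -1;-0.0405 0.0047 0 0 0 0 -1")

```text
t: 31.8
position: [0.4365, -0.2101, 0.0854]
tcp_rot: [-3.141, -0.0, 1.424]
force: [1.2, 0.0, 0.4]
opening: 0.0104
```

play_rows(increments="0 0 0 0 0 -5.3 -1;0 0 0 0 0 -5.3 -1;0 0 0 0 0 0 -1;0 0 0 0 0 0 -1;0 0 0 0 0 0 -1")

```text
t: 32.22
position: [0.4369, -0.2077, 0.0853]
tcp_rot: [-3.141, -0.0, 1.609]
force: [0.1, 0.2, -2.2]
opening: 0.0105
```

```bash
python3 -c "
from h import *
p=bay(4,-.205,0);print(p);go(p[0],p[1],.0545,92.2);cam('wrist','w24');crop('w24',270,160,640,400,2,'w24c')"
```

```text
[ 0.43752731 -0.20928547]
t 32.22 pos [ 0.4369 -0.2077  0.0853] yaw 92.16 F [ 0.1  0.2 -2.2] open 0.0105 q6 0.96
d(tool) [-0.0017  0.0006  0.0308] rot [-0.03 -0.02 -0.04]
```

View pics/w24c.png

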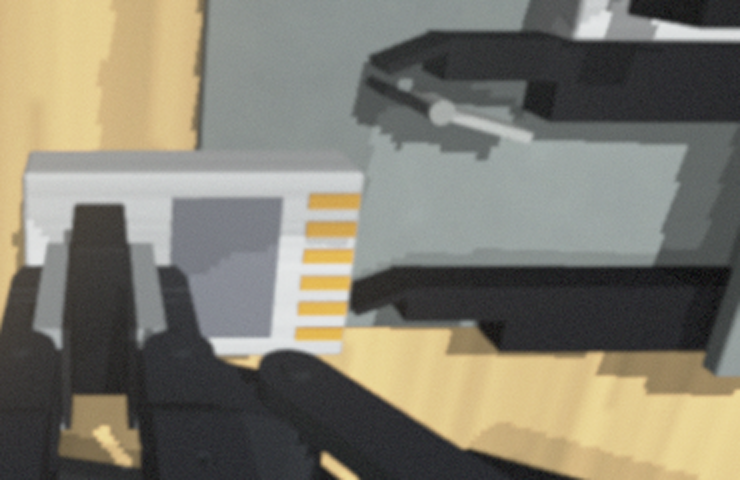

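```bash
python3 -c "
from ck import *
ck('w24',4,[(26,173),(364,173),(345,353)],[(550,121),(735,122)],[(395,267),(725,269)],.0574)"
```

```text
cart [array([-222.6,   25.8]), array([-144.4,   25.8]), array([-143.3,  -23.1])] ctr y 1.3499999999999996
wallL [array([-79.1,  27.8]), array([-25.5,  27.6])] wallR [array([-109.9,  -25.6]), array([ -0.2, -26.9])] ctr 0.7250000000000014
```

play_rows(increments="-0.0006 0 0.01 0 0 0 -1;0 0 0.01 0 0 0 -1;0 0 0.0106 0 0 0 -1;0 0 0 0 0 0 -1;0 0.012 0 0 0 0 -1;0 0.014 0 0 0 0 -1;0 0.014 0 0 0 0 -1;0 0.014 0 0 0 0 -1;0 0.014 0 0 0 0 -1;0 0.014 0 0 0 0 -1")

```text
t: 33.1
position: [0.5183, -0.2051, 0.0548]
tcp_rot: [-3.138, 0.001, 1.609]
force: [-1.5, -1.6, -2.0]
opening: 0.0105
```

play_rows(increments="0 0.012 0 0 0 0 -1;0 0.012 0 0 0 0 -1;0 0.012 0 0 0 0 -1;0 0.011 0 0 0 0 -1;0 0.009 0 0 0 0 -1;0 0.004 0 0 0 0 -1;0 0 0 0 0 0 -1;0 0 0 0 0 0 -1")

```text
t: 33.77
position: [0.579, -0.2028, 0.055]
tcp_rot: [3.141, -0.0, 1.61]
force: [-0.5, -0.9, -1.9]
opening: 0.0105
```

```bash
python3 -c "
from h import *
p=bay(4,-.062,0);go(p[0],p[1],.0540,92.2); cam('wrist','w25');crop('w25',180,170,480,370,2,'w25c')"
```

```text
t 33.77 pos [ 0.579  -0.2028  0.055 ] yaw 92.25 F [-0.5 -0.9 -1.9] open 0.0105 q6 1.09
d(tool) [-0.001   0.0014  0.001 ] rot [ 0.01 -0.01  0.05]
```

View pics/w25c.png

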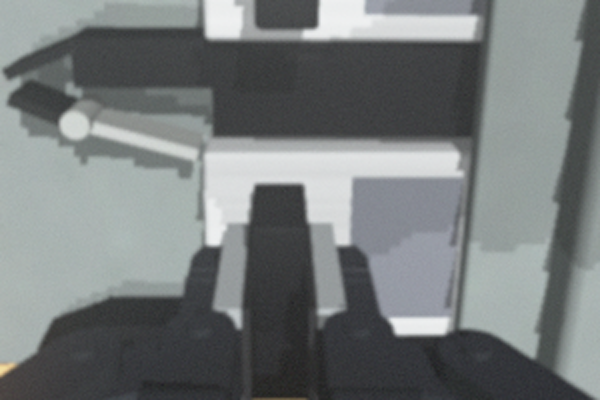

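play_rows(increments="0 0.002 0.0005 0 0 0 -1;0 0.001 0 0 0 0 -1;0 0 0 0 0 0 -1;0 0 0 0 0 0 -0.3;0 0 0 0 0 0 -0.3;0 0 0 0 0 0 -0.3;0 0 -0.03 0 0 0 -0.3;0 0 -0.04 0 0 0 -0.3;0 0 -0.04 0 0 0 0.5;0 0 -0.04 0 0 0 1")

```text
t: 34.65
position: [0.5822, -0.2031, 0.2063]
tcp_rot: [3.141, 0.0, 1.61]
force: [0.1, -0.6, -0.5]
opening: 0.0531
```

play_rows(increments="0.035 -0.012 -0.01 0 0 0 1;0.035 -0.012 -0.01 0 0 0 1;0.035 -0.012 0 0 0 0 1;0 0 0 0 0 0 1;0 0 0 0 0 0 1")

```text
t: 35.07
position: [0.5419, -0.0982, 0.2253]
tcp_rot: [3.14, 0.001, 1.613]
force: [0.2, -0.1, -0.9]
opening: 0.0852
```

```bash
python3 -c "
from h import *
cam('wrist','w26');crop('w26',170,20,490,320,2,'w26c');go(.606,-.363,.14,-168.9+180)"
```

```text
t 35.12 pos [ 0.5425 -0.0994  0.2249] yaw 92.3 F [ 0.4 -0.3  0.4] open 0.0853 q6 1.23
d(tool) [-0.2659  0.0528  0.0853] rot [ 1.20e-01 -2.00e-02  8.12e+01]
```

View pics/w26.png

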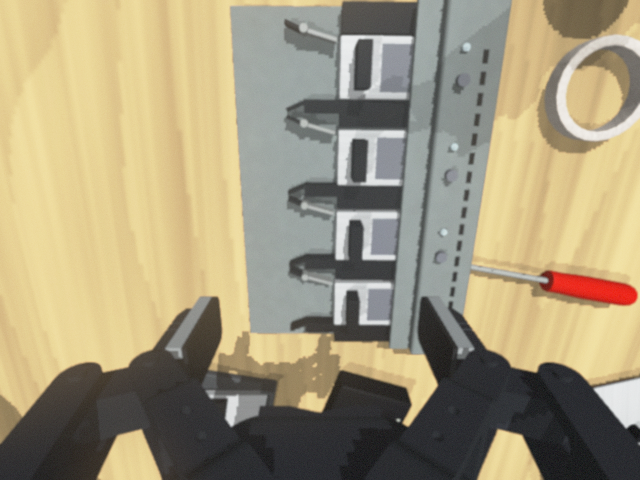

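```bash
python3 -c "
from h import *
crop('w26',270,10,430,150,5,'w26a');crop('w26',270,160,430,340,4,'w26b')
c=load('w26');print(rect.__name__)"
```

```text
rect
```

View pics/w26a.png

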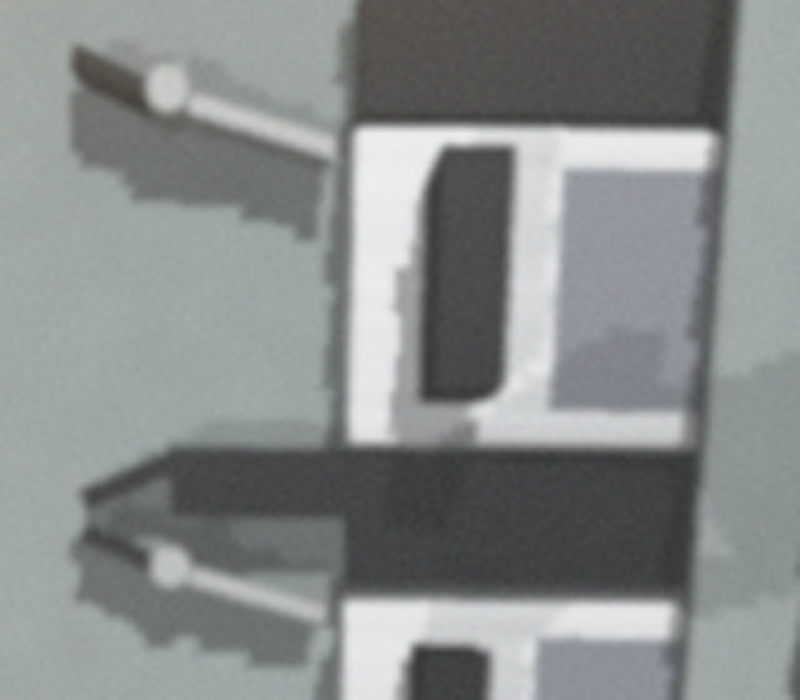

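View pics/w26b.png

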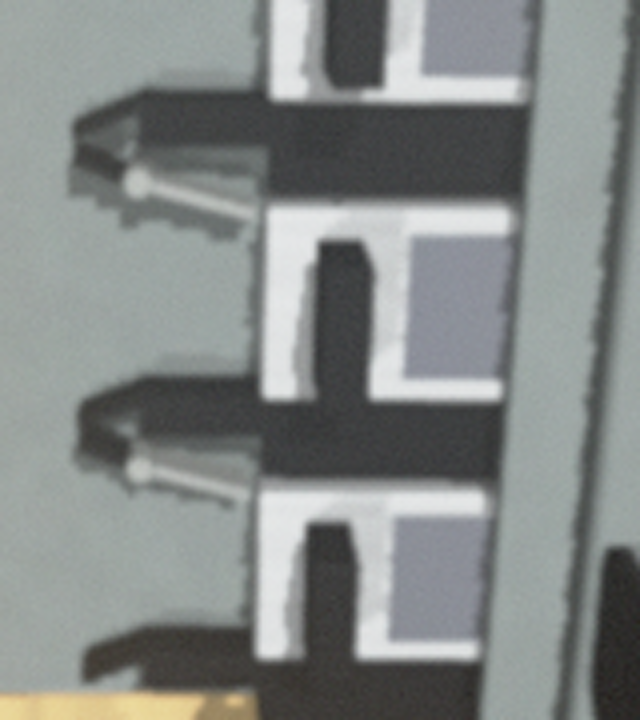

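All four catches are out behind the cartridge tails: bay1 tip (335,155) in crop a, and in crop b bay3 tip (255,215) and bay4 (255,497). Next is the knob, turned on to play.

play_rows(increments="-0.038 0.0075 0 0 0 0 1;-0.038 0.0075 0 0 0 0 1;-0.038 0.0075 0 0 0 0 1;-0.038 0.0075 0 0 0 0 1;-0.038 0.0075 0 0 0 0 1;-0.038 0.0075 0 0 0 0 1;-0.038 0.008 0 0 0 0 1;0 0 0 0 0 -7 1;0 0 0 0 0 -7 1;0 0 0 0 0 -7 1")

```text
t: 35.95
position: [0.6052, -0.3667, 0.2227]
tcp_rot: [-3.141, -0.0, 1.979]
force: [0.3, 0.6, -0.4]
opening: 0.0851
```

play_rows(increments="0 0 0 0 0 -7 1;0 0 0 0 0 -7 1;0 0 0 0 0 -7 1;0 0 0 0 0 -7 1;0 0 0 0 0 -7 1;0 0 0 0 0 -7 1;0 0 0 0 0 -7 1;0 0 0 0 0 -7 1;0 0 0 0 0 -7 1;0 0 0 0 0 -7 1")

```text
t: 36.78
position: [0.6052, -0.3654, 0.2236]
tcp_rot: [-3.141, 0.0, -3.081]
force: [-0.2, 0.6, -0.1]
opening: 0.0853
```

play_rows(increments="0 0 0.03 0 0 -7 1;0 0 0.03 0 0 0 1;0 0 0.02 0 0 0 1;0 0 0 0 0 0 1;0 0 0 0 0 0 1")

```text
t: 37.2
position: [0.6041, -0.3641, 0.1426]
tcp_rot: [3.139, -0.002, -2.964]
force: [-1.1, 0.5, 0.5]
opening: 0.0855
```

```bash
python3 -c "
from h import *
cam('wrist','w27');go(.606,-.363,.066,-168.9)"
```

```text
t 37.25 pos [ 0.6052 -0.3646  0.1446] yaw -169.84 F [ 0.1 -1.2  0.8] open 0.0855 q6 -0.81
d(tool) [-0.001   0.0015  0.0786] rot [-0.02  0.01 -0.94]
```

View pics/w27.png

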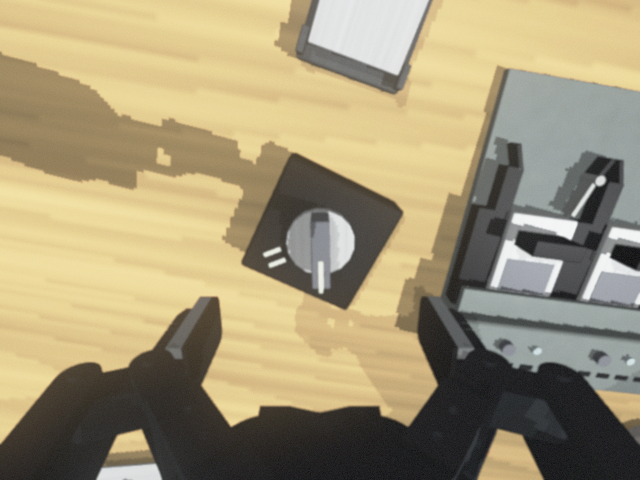

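play_rows(increments="-0.001 0.0015 0.025 0 0 -0.7 1;0 0 0.025 0 0 0 1;0 0 0.02 0 0 0 1;0 0 0.008 0 0 0 1;0 0 0 0 0 0 1;0 0 0 0 0 0 0;0 0 0 0 0 0 -1;0 0 0 0 0 0 -1;0 0 0 0 0 0 -1;0 0 0 0 0 0 -1")

```text
t: 38.08
position: [0.6065, -0.3621, 0.0676]
tcp_rot: [-3.14, 0.001, -2.951]
force: [-1.0, -0.3, 0.3]
opening: 0.0254
```

play_rows(increments="0 0 0 0 0 0 -1;0 0 0 0 0 0 -1;0 0 0 0 0 0 -1;0 0 0 0 0 0 -1")

```text
t: 38.42
position: [0.6064, -0.3628, 0.0673]
tcp_rot: [-3.139, 0.001, -2.951]
force: [-0.2, -3.8, 4.4]
opening: 0.0102
```

```bash
python3 -c "
from h import *
cam('wrist','w28');go(.606,-.363,.066,121.2)"
```

```text
t 38.47 pos [ 0.6064 -0.3627  0.0674] yaw -169.09 F [ 0.6 -3.8  3.7] open 0.0103 q6 -0.82
d(tool) [ 0.0005 -0.0002  0.0014] rot [-0.09  0.13 69.71]
```

View pics/w28.png

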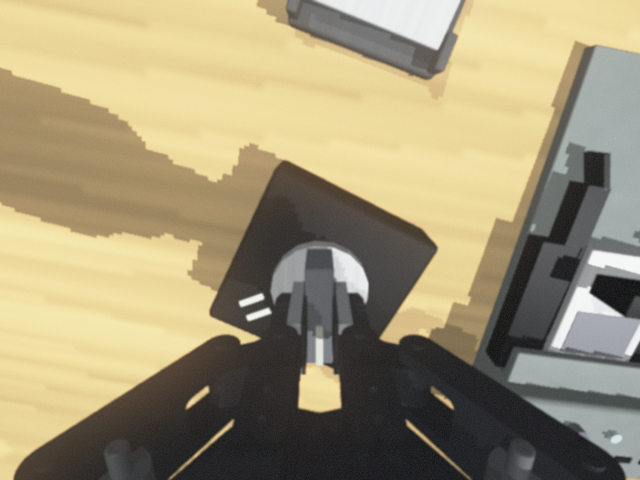

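play_rows(increments="0 0 0 0 0 4.95 -1;0 0 0 0 0 4.95 -1;0 0 0 0 0 4.95 -1;0 0 0 0 0 4.95 -1;0 0 0 0 0 4.95 -1;0 0 0 0 0 4.95 -1;0 0 0 0 0 4.95 -1;0 0 0 0 0 4.95 -1;0 0 0 0 0 4.95 -1;0 0 0 0 0 4.95 -1")

```text
t: 39.3
position: [0.6065, -0.3628, 0.0674]
tcp_rot: [-3.141, 0.002, 2.464]
force: [0.3, -3.4, 4.1]
opening: 0.0107
```

play_rows(increments="0 0 0 0 0 4.95 -1;0 0 0 0 0 4.95 -1;0 0 0 0 0 4.95 -1;0 0 0 0 0 4.95 -1;0 0 0 0 0 0 -1;0 0 0 0 0 0 -1;0 0 0 0 0 0 -1")

```text
t: 39.88
position: [0.6065, -0.3628, 0.0674]
tcp_rot: [3.142, 0.003, 2.125]
force: [0.3, -3.0, 5.3]
opening: 0.0104
```

```bash
python3 -c "
from h import *
go(.606,-.363,.066,121.2)"
```

```text
t 39.88 pos [ 0.6065 -0.3628  0.0674] yaw 121.74 F [ 0.3 -3.   5.3] open 0.0104 q6 0.39
d(tool) [ 0.0001 -0.0005  0.0014] rot [0.   0.16 0.54]
```

Release, rise straight up and check the pointer.

play_rows(increments="0 0 0 0 0 0.3 -1;0 0 0 0 0 0 0.2;0 0 0 0 0 0 1;0 0 0 0 0 0 1;0 0 0 0 0 0 1;0 0 0 0 0 0 1;0 0 -0.03 0 0 0 1;0 0 -0.04 0 0 0 1;0 0 -0.04 0 0 0 1;0 0 -0.03 0 0 0 1")

```text
t: 40.72
position: [0.6062, -0.3617, 0.2097]
tcp_rot: [3.14, 0.002, 2.118]
force: [0.7, -1.4, 0.4]
opening: 0.0856
```

```bash
python3 -c "
from h import *
cam('wrist','w29');go(.606,-.363,.066,121.2);crop('w29',220,130,420,300,4,'w29c')"
```

```text
t 40.77 pos [ 0.6083 -0.3632  0.2166] yaw 121.36 F [ 0.7 -0.2  4.3] open 0.0854 q6 0.4
d(tool) [ 0.003  -0.0026  0.1506] rot [0.28 0.63 0.16]
```

View pics/w29.png

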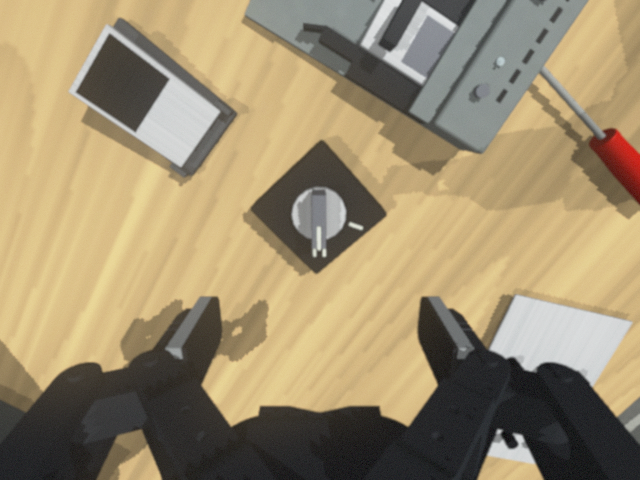

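View pics/w29c.png

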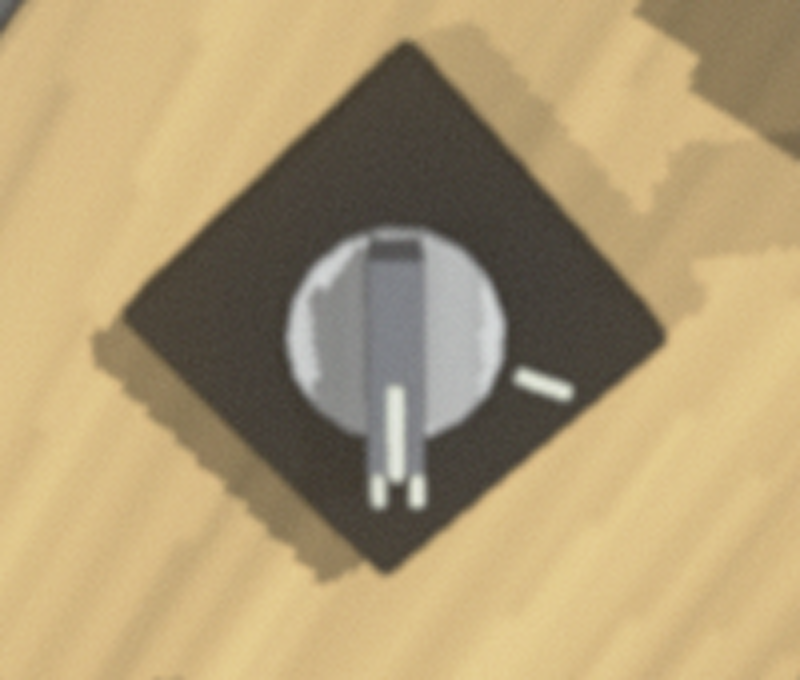

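```bash
python3 -c "
from h import *
crop('w29',55,5,255,195,4,'w29p')"
```

```text
(no output)
```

View pics/w29p.png

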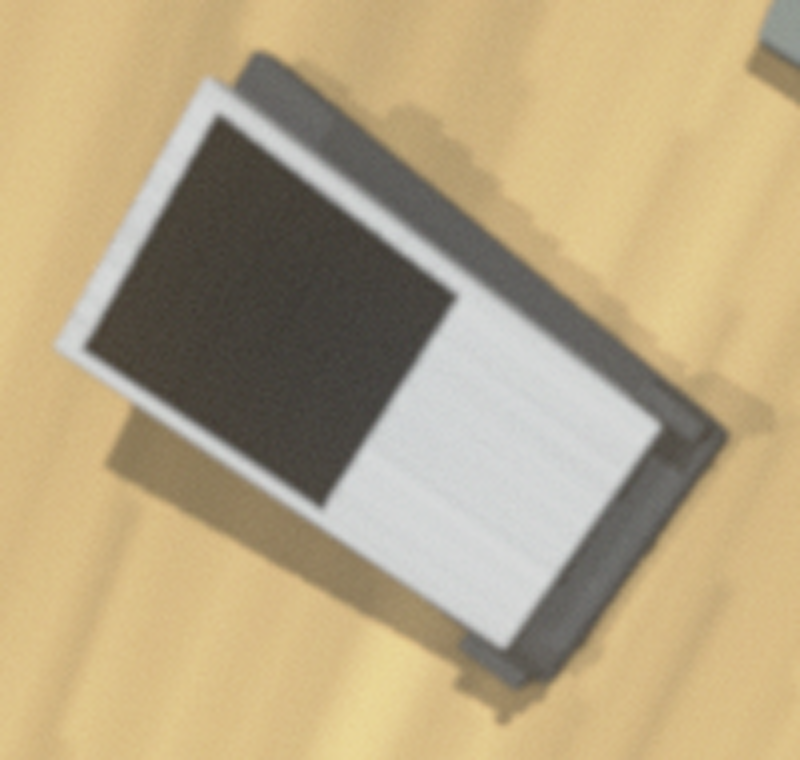

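```bash
python3 -c "
from h import *
c=load('w29');f=lambda x,y:(55+x/4,5+y/4)
for n,p in dict(fl=(225,95),fr=(75,345),mid=(270,310),nearhinge=(520,510)).items(): print(n,px_depth(c,*f(*p)))
fl=px_depth(c,*f(225,95))[2]
zf=.042;zh=.022
F=[px_z(c,*f(*p),zf) for p in [(208,80),(60,348)]];H=[px_z(c,*f(*p),zh) for p in [(661,428),(505,648)]]
print(F,H,np.linalg.norm(F[0]-F[1]),np.linalg.norm(H[0]-H[1]))
fm=np.mean(F,axis=0);hm=np.mean(H,axis=0);d=hm-fm;L=np.linalg.norm(d);print('len',L,'yaw',np.degrees(np.arctan2(d[1],d[0])),'pad',fm+d/L*.02)
# scene check
s=load('scene0');P=lambda x,y:(210+x/4,145+y/4)
print('tri free-left corner? scene', [px_z(s,*P(*p),.042) for p in [(375,35),(415,75)]])
print(tri([(c,*f(208,80)),(s,*P(415,75))]),tri([(c,*f(60,348)),(s,*P(375,35))]))
go(.42,-.345,.14,121)
"
```

```text
fl [ 0.39742506 -0.31951844  0.03967747]
fr [ 0.38817966 -0.37635067  0.04041827]
mid [ 0.41750328 -0.35103739  0.03691517]
nearhinge [ 0.47224096 -0.36334779  0.02375581]
[array([ 0.3950835 , -0.31858144,  0.042     ]), array([ 0.38674672, -0.37795967,  0.042     ])] [array([ 0.49037137, -0.33282065,  0.022     ]), array([ 0.48125033, -0.39265789,  0.022     ])] 0.05996062483340617 0.06052840752664639
len 0.09805378464183681 yaw -8.66909654264427 pad [ 0.41027096 -0.35122174  0.03792061]
tri free-left corner? scene [array([ 0.38917767, -0.36909819,  0.042     ]), array([ 0.39672845, -0.3098795 ,  0.042     ])]
(array([ 0.39066721, -0.31913754,  0.03510919]), [0.0003395138290070716, 0.00033951382900709236]) (array([ 0.38193447, -0.3802309 ,  0.03430909]), [7.671490452691804e-05, 7.671490452685604e-05])
t 40.77 pos [ 0.6083 -0.3632  0.2166] yaw 121.36 F [ 0.7 -0.2  4.3] open 0.0854 q6 0.4
d(tool) [ 0.1144 -0.1517  0.0746] rot [0.28 0.63 0.36]
```

play_rows(increments="0.019 -0.025 0 0 0 0 -1;0.019 -0.025 0 0 0 0 -1;0.019 -0.025 0 0 0 0 -1;0.019 -0.025 0 0 0 0 -1;0.019 -0.025 0 0 0 0 -1;0.019 -0.025 0 0 0 0 -1;0 0 0 0 0 -7 -1;0 0 0 0 0 -7 -1;0 0 0 0 0 -7 -1;0 0 0 0 0 -7 -1")

```text
t: 41.6
position: [0.4181, -0.342, 0.2061]
tcp_rot: [3.141, -0.0, 2.612]
force: [-0.4, -0.6, -0.2]
opening: -0.0003
```

play_rows(increments="0 0 0.03 0 0 -7 -1;0 0 0.03 0 0 -7 -1;0 0 0.02 0 0 -7 -1;0 0 0 0 0 0 -1;0 0 0 0 0 0 -1;0 0 0 0 0 0 -1")

```text
t: 42.1
position: [0.419, -0.3427, 0.1275]
tcp_rot: [-3.141, 0.001, 2.971]
force: [0.2, -0.6, 0.9]
opening: -0.0002
```

```bash
python3 -c "
from h import *
cam('wrist','w30');cam('scene','s30');go(.413,-.351,.07,171.3)"
```

```text
t 42.2 pos [ 0.4196 -0.3434  0.1282] yaw 170.25 F [ 0.6 -0.4  1.6] open 0.0001 q6 -0.63
d(tool) [ 0.0054 -0.0085  0.0582] rot [-0.12  0.16 -1.05]
```

View pics/w30.png

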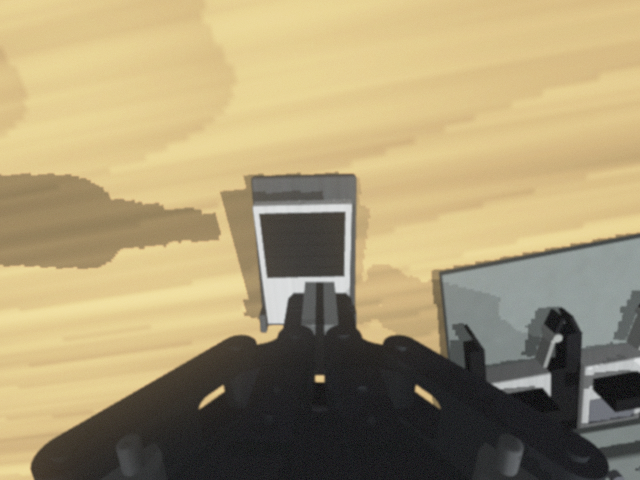

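play_rows(increments="0.0027 -0.0042 0.02 0 0 0 -1;0.0027 -0.0043 0.02 0 0 0 -1;0 0 0.013 0 0 0 -1;0 0 0 0 0 0 -1;0 0 0 0 0 0 -1;0 0 0 0 0 0 -1")

```text
t: 42.7
position: [0.4127, -0.3506, 0.075]
tcp_rot: [-3.14, 0.002, 2.973]
force: [0.4, 0.4, 0.4]
opening: 0.0
```

```bash
python3 -c "
from h import *
go(.413,-.351,.07,171.3);cam('wrist','w31')"
```

```text
t 42.7 pos [ 0.4127 -0.3506  0.075 ] yaw 170.31 F [0.4 0.4 0.4] open 0.0 q6 -0.65
d(tool) [-0.0003 -0.0003  0.005 ] rot [-0.09  0.12 -0.99]
```

View pics/w31.png

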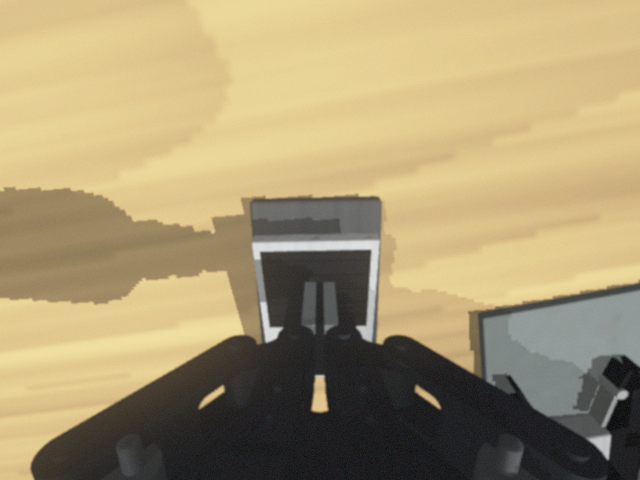

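The tips stand over the rubber pad at (319,300). I press down in small steps.

play_rows(increments="0 0 0.008 0 0 0 -1;0 0 0.006 0 0 0 -1;0 0 0.005 0 0 0 -1;0 0 0.005 0 0 0 -1;0 0 0.004 0 0 0 -1;0 0 0.003 0 0 0 -1;0 0 0 0 0 0 -1;0 0 0 0 0 0 -1")

```text
t: 43.42
position: [0.4106, -0.3502, 0.0429]
tcp_rot: [-3.14, -0.002, 2.972]
force: [-5.9, 1.4, 10.9]
opening: 0.0002
```

play_rows(increments="0 0 0.002 0 0 0 -1;0 0 0 0 0 0 -1")

```text
t: 43.58
position: [0.4106, -0.3502, 0.0426]
tcp_rot: [-3.139, -0.002, 2.972]
force: [-8.0, 3.7, 22.3]
opening: 0.0002
```

play_rows(increments="0 0 0.002 0 0 0 -1;0 0 0 0 0 0 -1")

```text
t: 43.75
position: [0.4106, -0.3503, 0.0422]
tcp_rot: [-3.139, -0.001, 2.972]
force: [-12.9, 7.4, 36.1]
opening: -0.0005
```

play_rows(increments="0 0 -0.006 0 0 0 -1;0 0 -0.008 0 0 0 -1;0 0 -0.01 0 0 0 -1;0 0 -0.03 0 0 0 -1;0 0 -0.04 0 0 0 -1;0 0 -0.04 0 0 0 -1;0 0 -0.04 0 0 0 -1;0 0 0 0 0 0 -1;0 0 0 0 0 0 -1")

```text
t: 44.5
position: [0.4132, -0.3511, 0.2149]
tcp_rot: [-3.138, 0.005, 2.973]
force: [0.1, -0.4, -1.5]
opening: -0.0
```

```bash
python3 -c "
from h import *
go(.413,-.351,.07,171.3);cam('wrist','w32');cam('scene','s32');crop('s32',210,145,400,310,4,'s32c');cam('side','d32');crop('d32',240,160,500,330,3,'d32c')
c=load('s32');P=lambda x,y:(210+x/4,145+y/4)
print(px_depth(c,*P(365,65)))"
```

```text
t 44.5 pos [ 0.4132 -0.3511  0.2149] yaw 170.34 F [ 0.1 -0.4 -1.5] open -0.0 q6 -0.65
d(tool) [0.0009 0.0005 0.1449] rot [-0.19  0.27 -0.96]
[ 0.41310981 -0.34576905  0.03778949]
```

View pics/w32.png

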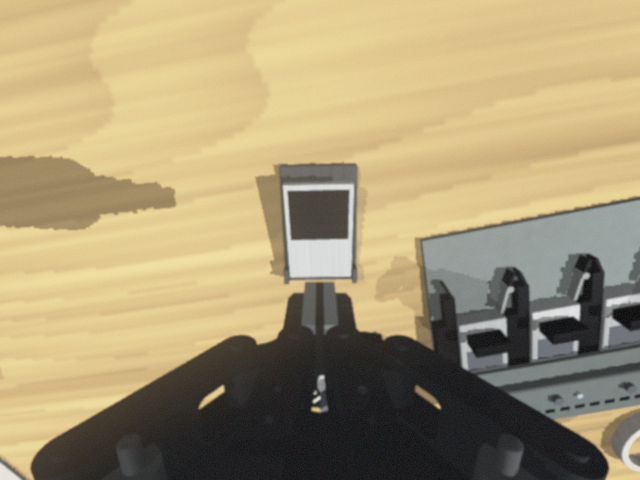

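View pics/s32.png

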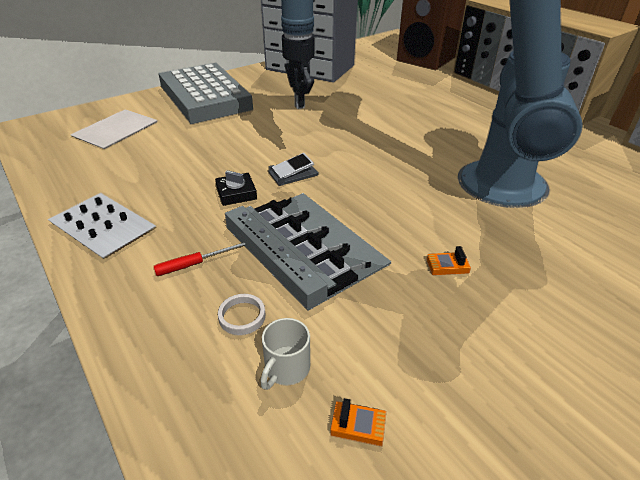

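View pics/d32c.png

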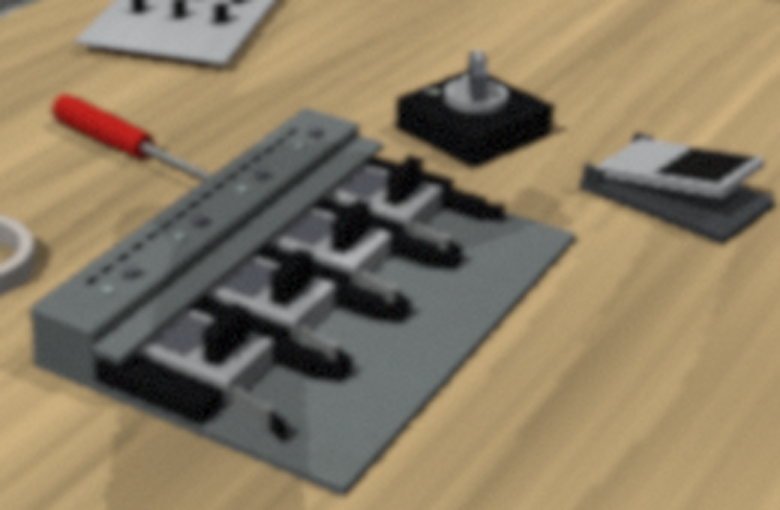

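View pics/s32c.png

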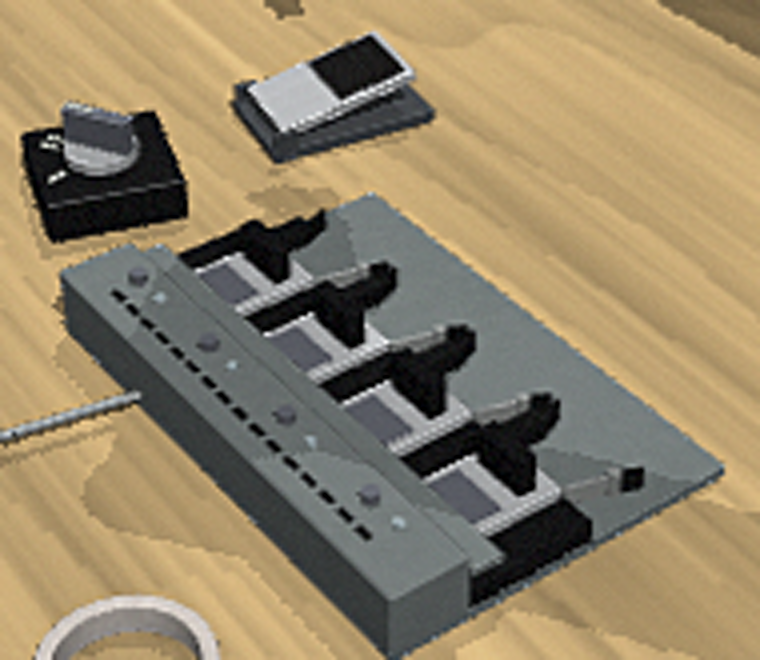

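```bash
python3 -c "
from workcell import r
print(r.hand_in())"
```

```text
the job is handed in; nothing more can be done
None
```

The whole job went through in the order asked and was handed in at about 44.5 s of the 210 s allowed; no verdict is reported on hand-in.

- **Knob to load:** the pointer lined up with the single mark in the wrist view.
- **Cartridges:** all four grey cartridges went into bays 1 to 4, and the two orange look-alikes were left alone. In the last wrist close-ups and the final scene and side pictures, all four catches are sprung out behind the tails. The gaps are small, about 1 to 3 mm, and I have no reading of the catch angle to confirm them.
- **Knob to play:** the pointer sits half-way between the two lines.
- **Pedal:** I pressed it until it stopped yielding, with the upward force reaching 36 N (fingertips only). It sprang back; its pad now reads 38 mm high, as at the start.
- **Rest of the scene:** the mug, tape, screwdriver and orange cartridges look unmoved, and the arm is clear of everything.
- **Disagreement:** the scene camera put the console about 5 mm to one side of where the wrist camera did. I went by the wrist camera, and every cartridge ran in at that position.

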